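# Clamp a flashlight in the spring-gauge vise

### The arm

A 7-joint arm with a two-finger parallel gripper is mounted at the origin on the work surface. World frame = base frame: x ahead of the robot, y to its left, z up, the work surface at z = 0. Lengths are in m, angles in rad, forces in N, time in s.
With the tool pointing down it reaches from about 0.4 to 0.85 m from the base axis. Payload 4.5 kg.
Tool frame: the origin (TCP) lies on the centre line of the jaws, within the pads' length; the fingertips stand 14 mm ahead of it and the grasp point (between the pads) lies 5 mm behind it; y points along the fingers, z is the direction in which the jaws open and shut, and the axes are right-handed (so a half turn about y gives the same grasp; the last joint's range is limited). The gripper opens to 88 mm and grips with 3 to 60 N. Pads are 18 mm wide; open, the fingers measure 123 mm over their backs; the gripper's body (75 mm by 187 mm) begins 45 mm behind the grasp point.
Start: joints at [1.274, 0.689, -0.195, 1.565, 0.157, 0.902, -0.215], TCP at [0.203, -0.591, 0.253] pointing down, gripper open.
Joint ranges: [-3.01, 3.01], [-0.46, 2.08], [-1.47, 1.51], [0.13, 2.56], [-1, 4.14], [0.04, 2.09], [-2.66, 2.66]. Speed limits (rad/s): [2.57, 2.57, 3.14, 3.14, 3.14, 3.14, 3.14].

### API

Orientations are given as a unit quaternion [x, y, z, w].
In Python, from plant import get_state, imaging, job gives the robot as it stands.
- The arm moves only by the tool send_rows, never from a script. Its argument "motion" is a list that holds one entry, the list of rows, each a list of 7 numbers: the turn, a rotation vector about the tool's x, y, z scaled (see below), then the shift along the tool's x, y, z scaled (see below), then the gripper's target within -1 to 1 (shut at 1, half-way at 0, fully open at -1). In form: [[[rx, ry, rz, tx, ty, tz, gripper], ...]]. A call has exactly 5 rows; each row shifts and turns the commanded pose from where the row before left it, along the tool's axes as they then stand; what a row does not reach is not made up. The controller multiplies each number of a shift by 0.02 m and each number of a turn by 0.08 rad. A row lasts 1/12 s, in which the tool goes at most 41.7 mm and 7.16 degrees, less where a joint would pass 70% of its speed; a pose out of reach is approached as far as the arm can. A call with a number of a shift or a turn outside -1 to 1 is refused whole. A call with a gripper value outside its range is refused whole. The fingers move at their own pace and stop on an object; "force" is the grip in N (left out, the last holds). Time passes only in rows, so rows that do not move let the fingers close, or fill a call up. It gives the time, the measured TCP pose, the force and the opening at its end, in the units of the state.
- get_state(): the state, without advancing time (a new reading comes with each control period).
- imaging.snapshot(name): name is "scene" or "top" or "wrist"; returns a dict with "img" (400x640x3 uint8, red, green, blue), "camera_matrix" (3x3 intrinsics, pixels), "R" (3x3) and "t" (3): a world point X has camera coordinates R X + t; the wrist camera has in their place "hand_eye" (4x4, takes a point from camera to tool coordinates, whose origin is the TCP and whose axes are the tool frame's). Camera axes: x right, y down, z forward; pixel columns grow to the right and rows downward; lengths in m; the calibration is good to about 2 mm. The wrist camera is an equidistant fisheye: a pixel r from the principal point sees the ray r / f radians off the axis. A picture is of the moment at which its call begins: read the wrist's pose just before it. There is no depth.
- job.finish_job(): hands the job in, once; it reports no verdict.
The state is a dict: "clock": time; "q": joint angles; "qd": joint speeds; "joint_torque": joint torques, N m; "tool_pos": TCP position; "eef_rot": TCP orientation; "contact_force": force on the tool from outside, world axes, zero at the start; "moment": the same for the moment, N m; "opening": opening from 0.0 (shut) to 1.0 (fully open).
Only numpy, scipy, OpenCV 4.12 (cv2) and the standard library are available. Lean on these libraries where they do the work, as an engineer would, in place of code of your own. Each camera call takes 0.05 s, during which the arm holds its last target.

### The job

Stand the flashlight upright on the bed of the little vise, in the gap between its two steel jaws and the two side fences, setting it down gently. Then turn the red knob clockwise to clamp it until the black needle of the spring gauge stands on the white line in the middle of the green band, never letting the needle get to the red band, and leave it clamped like that. Do not knock over or shift the spray can, screwdriver or hex-key holder.

Things in the scene. Friction and masses are not known exactly. Their poses are not given: they have to be found in the camera images.
- flashlight: Dark grey metal flashlight with an orange ring, a plain cylinder 30 mm in diameter and 120 mm tall, about 0.15 kg, standing upright on the bench at the start, either left or right of the vise. Origin: centre of its underside; z is its long axis.
- vise: Grey vise fixed to the bench; bed 100 (x) by 345 (y) by 20 mm high. Origin: on the bench, under the middle of the flashlight's slot. Its y axis is the clamping direction, from the knob by the moving jaw to the sprung anvil and gauge. At its -y end a blue drive box, 80 mm long, top 60 mm above the bench, carries the knob 130 mm from the origin.
- seat (a point): Top of the vise's bed (20 mm above the bench), midway between two dark side fences; axes as the vise's. The fences are 18 mm high, 60 mm long in y, inner faces at x = +-17.5 mm: 2.5 mm to spare each side of the flashlight, which rests with its underside at this height at x = 0, anywhere between the jaws in y.
- jaw_face (a point): Centre of the steel face of the moving jaw, 20 mm above the bed; 28 mm wide, reaching 41 mm above the bed. The jaw moves along the vise's +y, 5 mm per radian of the knob, but its face plate is loose on it: when first pressed it gives way by some unknown amount, up to 4.5 mm, under 1 N, before it bears. So count on the needle, not on the turns.
- anvil_face (a point): Centre of the face of the sprung anvil opposite, same size as the jaw face, 20 mm above the bed. At the start the faces are 35 to 43.5 mm apart (5 to 13.5 mm more than the flashlight). Pushed along +y by the clamped flashlight, it gives 1.5 N per mm.
- knob_grip (a point): On the upright axis of the red knob, 97 mm above the bench, at the height to grip: a bar 42 mm long, 14 mm wide and 32 mm tall (its top 7 mm higher, its foot, a 44 mm disc, ends 23 mm lower). The knob's frame turns with it: x runs along the bar, which lies along the vise's x axis when the knob is at 0.
- knob (a joint): Knob angle in rad, 0 (jaw fully back) to 6.2, growing clockwise seen from above. It drives the jaw forward; it needs about 0.15 N m to turn plus up to 0.09 N m under load, and friction keeps it where it is left. It takes some 3.5 to 4.5 rad in all, so it must be regrasped.
- needle (a joint): Angle of the black gauge needle in rad (75 mm long, on the white dial on top of the blue gauge box, dial 63 mm above the bench). 0 at rest; it turns anticlockwise from above, 0.06 rad for each mm that the anvil is pushed back. 0.5 is the white line in the green band (0.43 to 0.57); the red band starts at 0.73.
- needle_tip (a point): Tip of the needle, 75 mm from its pivot.
- mark (a point): Where the needle tip is when the needle stands on the white line of the green band (on the dial, straight along the vise's +y from the pivot).
- can: Spray can, black with orange, 52 mm in diameter, 150 mm tall, standing on the other side of the vise than the flashlight; to be left alone. Origin: centre of its underside.
- driver: Screwdriver with a yellow handle lying beyond the vise; to be left alone.
- hexkeys: Yellow hex-key holder, 75 x 32 x 22 mm, with keys standing in it to 62 mm, beyond the vise; to be left alone. Origin: centre of its underside.
Mind the look-alikes: they are no part of the job. Of the things that look like the flashlight, the smallest one is meant.

How it is judged:
By the outcome, as a careful person would: the job done as asked, in the order asked, and still so for the second after the job is handed in, with the robot touching nothing.
It also fails if it takes over 72 s, if anything falls off the work surface, if the arm or the gripper's body presses on something with over 40 N, if the wrist force passes 120 N, or if a joint passes its speed limit or range.

## Working session

There is one attempt and no reset: what is moved stays moved. The work goes in short steps, Python scripts to look and compute and a tool call to move; the robot and the scene stay as the last step left them, time stands still between calls to the robot, and variables do not carry over. Pictures are saved under pics/ and viewed, and the job is handed in when it is done.

Besides the shell and the picture viewer there is one more tool, called after ">>>" as name(argument=value, ...), one argument or row to a line, values as JSON. send_rows: Moves the arm, as the interface text tells. Its arguments: {"type":"object","properties":{"motion":{"type":"array"},"force":{"type":"number"}},"required":["motion"]}

```bash
ls; mkdir -p pics; python3 - <<'E'
from plant import get_state, imaging
import cv2
s=get_state()
for k in s: print(k,s[k])
for n in ["scene","top","wrist"]:
    d=imaging.snapshot(n); cv2.imwrite(f"pics/{n}0.png",d["img"][:,:,::-1])
    for k in d:
        if k!="img": print(k,d[k])
E
```

```text
pics
clock 0.0
q [ 1.27380991  0.6899691  -0.19449764  1.56632837  0.15733956  0.90251531
 -0.21509501]
qd [ 0.00091604  0.0003239  -0.00199888  0.00078709  0.00140708  0.00243023
 -0.00033919]
joint_torque [-4.02036840e-04 -5.27558863e+01 -1.26738746e+00 -1.53432173e+01
 -5.26955375e-02  6.31632764e-03  1.68147799e-04]
tool_pos [ 0.20273274 -0.59056939  0.25192307]
eef_rot [-0.11662026  0.69807468 -0.69682794  0.11628535]
contact_force [-0.18728526  0.20999937  0.29533929]
moment [-0.01179985  0.02289963  0.02919349]
opening 1.0047922001837941
camera_matrix [[408.57703921   0.         327.07916663]
 [  0.         408.57703921 197.28361689]
 [  0.           0.           1.        ]]
R [[-0.78594158  0.61808935 -0.0161672 ]
 [ 0.43028919  0.52798996 -0.73217335]
 [-0.44401243 -0.58240205 -0.68092644]]
t [ 0.41247452 -0.18768208  1.47357663]
camera_matrix [[404.23936246   0.         321.02642717]
 [  0.         404.23936246 205.28107739]
 [  0.           0.           1.        ]]
R [[-6.14497153e-03 -9.99564899e-01  2.88487752e-02]
 [-9.83418814e-01  8.11791602e-04 -1.81347118e-01]
 [ 1.81244794e-01 -2.94848011e-02 -9.82995916e-01]]
t [0.01669073 0.58392221 1.22663203]
camera_matrix [[309.70691629   0.         321.08090435]
 [  0.         309.70691629 198.26083779]
 [  0.           0.           1.        ]]
hand_eye [[ 8.87326755e-04  9.62391190e-01  2.71665989e-01 -7.00809720e-02]
 [-4.75007838e-05 -2.71666055e-01  9.62391579e-01 -1.31936052e-01]
 [ 9.99999605e-01 -8.66860145e-04 -1.95342224e-04 -1.09202595e-03]
 [ 0.00000000e+00  0.00000000e+00  0.00000000e+00  1.00000000e+00]]
```

View pics/scene0.png

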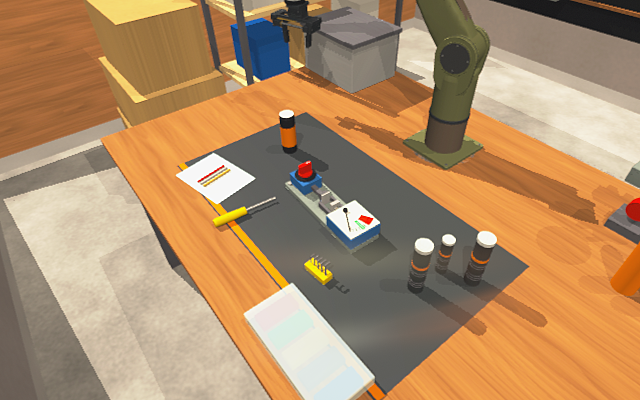

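View pics/top0.png

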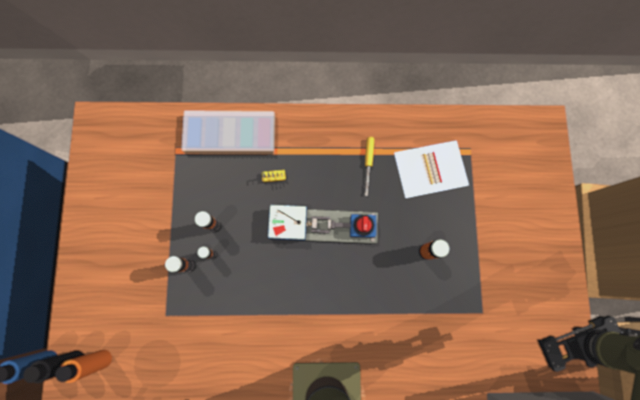

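View pics/wrist0.png

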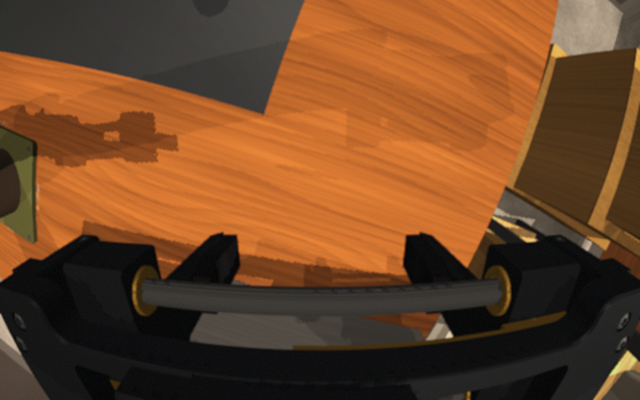

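```bash
cat > h.py <<'E'
import numpy as np, cv2
from scipy.spatial.transform import Rotation as Rot
from plant import get_state, imaging
def ray(d,uv):
    K=d["camera_matrix"]; uv=np.asarray(uv,float)
    if "R" in d:
        r=np.linalg.solve(K,[uv[0],uv[1],1]); R=d["R"]; return -R.T@d["t"], R.T@r
    v=(uv-K[:2,2])/K[0,0]; th=np.hypot(*v); 
    r=np.array([*(v/max(th,1e-9)*np.sin(th)),np.cos(th)])
    T=pose(d["s"])@d["hand_eye"]; return T[:3,3],T[:3,:3]@r
def pose(s):
    T=np.eye(4);T[:3,:3]=Rot.from_quat(s["eef_rot"]).as_matrix();T[:3,3]=s["tool_pos"];return T
def onz(d,uv,z):
    o,r=ray(d,uv); return o+r*(z-o[2])/r[2]
def proj(d,X):
    X=np.asarray(X,float); K=d["camera_matrix"]
    if "R" in d: c=K@(d["R"]@X+d["t"]); return c[:2]/c[2]
    T=pose(d["s"])@d["hand_eye"]; c=T[:3,:3].T@(X-T[:3,3]); th=np.arctan2(np.hypot(c[0],c[1]),c[2]); return K[:2,2]+K[0,0]*th*c[:2]/np.hypot(c[0],c[1])
def tri(*a):
    A=np.zeros((3,3));b=np.zeros(3)
    for o,r in a:
        r=r/np.linalg.norm(r);P=np.eye(3)-np.outer(r,r);A+=P;b+=P@o
    return np.linalg.solve(A,b)
def snap(n):
    s=get_state(); d=imaging.snapshot(n); d["s"]=s; return d
def crop(d,x0,y0,x1,y1,f,name):
    cv2.imwrite(name,cv2.resize(d["img"][y0:y1,x0:x1,::-1],None,fx=f,fy=f,interpolation=cv2.INTER_CUBIC))
def blobs(m,off=(0,0),amin=15):
    n,l,st,c=cv2.connectedComponentsWithStats(m.astype(np.uint8)); 
    return [(c[i]+off,st[i,4],st[i,:4]+[*off,0,0]) for i in range(1,n) if st[i,4]>=amin]
E
python3 - <<'E'
from h import *
t=snap("top");s=snap("scene")
crop(t,255,190,395,255,5.7,"pics/t1.png"); crop(s,270,150,400,260,6,"pics/s1.png"); crop(t,155,200,235,285,7,"pics/t2.png"); crop(s,395,220,505,300,7,"pics/s2.png")
for nm,d,(x0,y0,x1,y1) in (("t",t,(160,200,230,280)),("s",s,(400,225,500,270))):
    im=d["img"][y0:y1,x0:x1].astype(int); m=(im.min(2)>150)
    for b in blobs(m,(x0,y0)): print(nm,b, onz(d,b[0],.12))
E
```

```text
t (array([202.03804348, 218.28804348]), np.int32(184), array([195, 211,  15,  15])) [0.53286436 0.36860675 0.12      ]
t (array([202.88, 251.72]), np.int32(100), array([198, 247,  11,  11])) [0.43447251 0.36156924 0.12      ]
t (array([172.54314721, 263.43654822]), np.int32(197), array([165, 256,  16,  16])) [0.40111346 0.4469774  0.12      ]
s (array([486.2907489 , 237.73127753]), np.int32(227), array([477, 231,  20,  14])) [0.35812436 0.41577006 0.12      ]
s (array([448.48275862, 238.99137931]), np.int32(116), array([442, 234,  14,  11])) [0.43212011 0.36106174 0.12      ]
s (array([423.99559471, 244.82819383]), np.int32(227), array([415, 238,  19,  15])) [0.49190329 0.33643085 0.12      ]
```

View pics/t1.png

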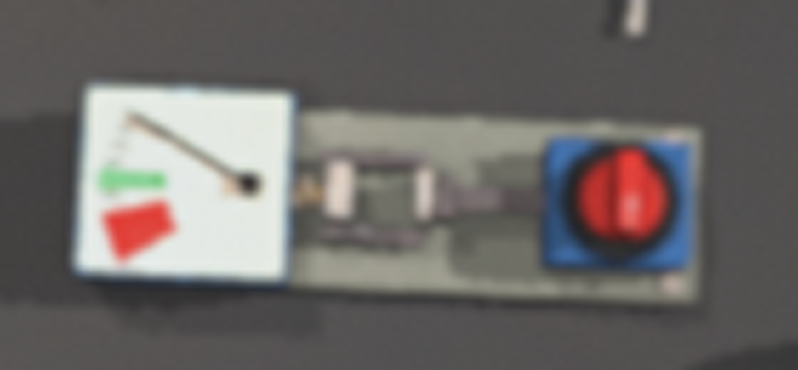

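View pics/s1.png

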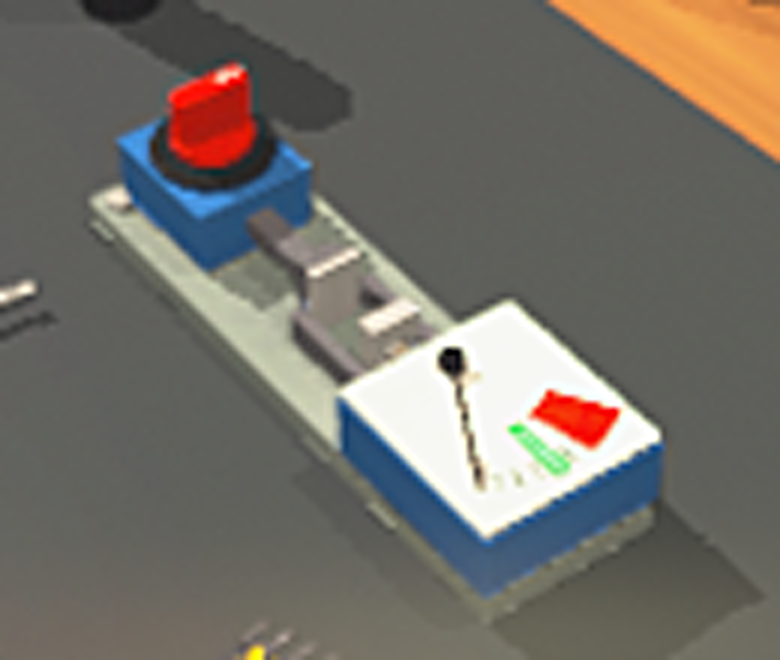

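View pics/s2.png

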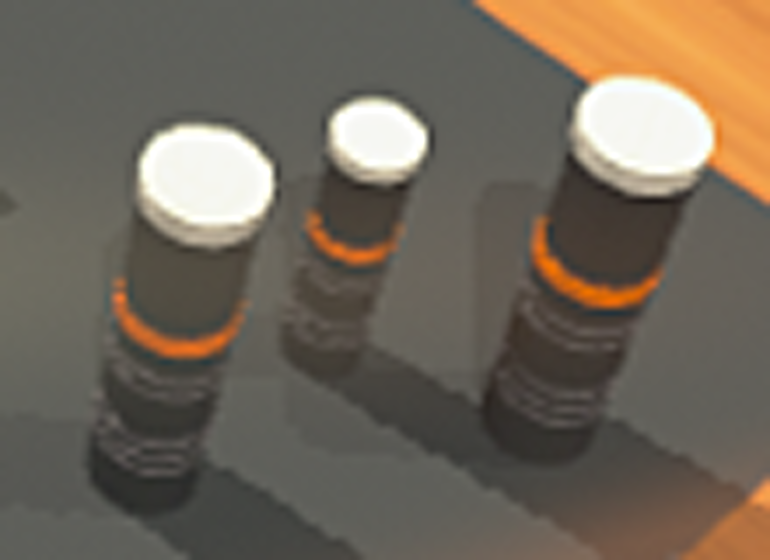

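View pics/t2.png

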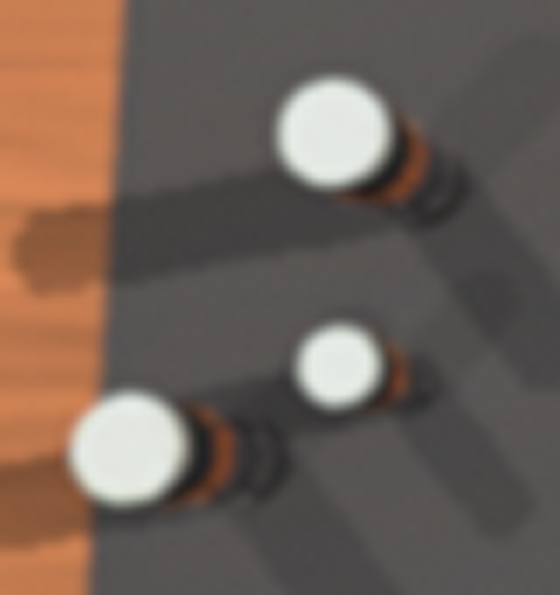

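```bash
python3 - <<'E'
from h import *
t=snap("top");s=snap("scene")
def T(a,b): 
    X=tri(ray(t,a),ray(s,b)); return X, proj(t,X)-a, proj(s,X)-b
for a,b in (((202.04,218.29),(424,244.8)),((202.9,251.7),(448.5,239)),((172.5,263.4),(486.3,237.7))): print("lamp",T(a,b))
# knob (crop top: 255+u/5.7,190+v/5.7)
c=lambda u,v:(255+u/5.7,190+v/5.7); e=lambda u,v:(270+u/6,150+v/6)
print("dial", [onz(t,c(*p),.063)[:2].round(4) for p in ((85,85),(297,92),(290,282),(75,273))])
print("dial s", [onz(s,e(*p),.063)[:2].round(4) for p in ((490,537),(340,392),(512,300),(660,440))])
print("bed", [onz(t,c(*p),.02)[:2].round(4) for p in ((300,107),(703,127),(697,302),(292,288))])
print("knobtop", onz(t,c(628,190),.104), "disc",onz(t,c(621,200),.074), "boxtop",[onz(t,c(*p),.06)[:2].round(4) for p in ((547,140),(693,140),(690,268),(545,265))])
print("pivot",onz(t,c(250,183),.065), "tip",onz(t,c(130,118),.065),"green",onz(t,c(132,180),.063))
print("jaws",[onz(t,c(*p),.061)[:2].round(4) for p in ((352,188),(418,192))])
can=[(435,250)]
m=snap("top")["img"][230:270,415:460].astype(int)
for b in blobs(m.min(2)>150,(415,230)): print("can",b,onz(t,b[0],.15))
E
```

```text
lamp (array([0.52570397, 0.35740459, 0.16426994]), array([-0.20433935,  0.15121198]), array([-0.31947025, -0.02492171]))
lamp (array([0.43405446, 0.36151879, 0.12181385]), array([-0.17052605,  0.1216705 ]), array([-0.25138522, -0.01419733]))
lamp (array([0.39933819, 0.4325176 , 0.16426794]), array([-0.03012988,  0.01909875]), array([-0.04354053, -0.00121718]))
dial [array([0.5835, 0.175 ]), array([0.5795, 0.0586]), array([0.4748, 0.0624]), array([0.48  , 0.1787])]
dial s [array([0.5816, 0.178 ]), array([0.5777, 0.067 ]), array([0.4752, 0.0704]), array([0.4841, 0.1823])]
bed [array([0.5786, 0.0572]), array([ 0.5668, -0.1727]), array([ 0.467 , -0.1661]), array([0.4756, 0.0616])]
knobtop [ 0.51900528 -0.1170009   0.104     ] disc [ 0.51768696 -0.11725278  0.074     ] boxtop [array([ 0.553 , -0.0791]), array([ 0.5529, -0.1599]), array([ 0.482 , -0.1561]), array([ 0.4839, -0.0766])]
pivot [0.52869226 0.08423167 0.065     ] tip [0.564715   0.14994577 0.065     ] green [0.53075896 0.14856204 0.063     ]
jaws [array([0.5264, 0.0286]), array([ 0.5241, -0.0076])]
can (array([440.34347826, 247.86086957]), np.int32(230), array([432, 240,  17,  17])) [ 0.44066027 -0.32678622  0.15      ]
```

```bash
cat >> h.py <<'E'
def plan(target,az=None,s=None):
    """az: desired world azimuth (deg) of tool z. prints pure shift (tool units now) and yaw units about tool y"""
    s=s or get_state(); T=pose(s); R=T[:3,:3]
    print("pos",T[:3,3].round(4),"z-az",np.degrees(np.arctan2(R[1,2],R[0,2])).round(2),"x-az",np.degrees(np.arctan2(R[1,0],R[0,0])).round(2),"y",R[:,1].round(4),"q7",s["q"][6].round(3),"q",s["q"].round(2),"t",s["clock"],"op",s["opening"],"F",s["contact_force"].round(1))
    d=np.array(target)-T[:3,3]; print("shift units",(R.T@d/.02).round(3))
    if az is not None:
        a=np.radians(az); zd=np.array([np.cos(a),np.sin(a),0]); yd=np.array([0,0,-1.]); Rd=np.c_[np.cross(yd,zd),yd,zd]
        print("turn units (about tool axes, total)",(Rot.from_matrix(R.T@Rd).as_rotvec()/.08).round(3))
E
python3 - <<'E'
from h import *
plan([.45,0,.26],52); plan([.45,0,.26],-128);plan([.45,0,.26],90)
E
```

```text
pos [ 0.203  -0.591   0.2526] z-az -71.04 x-az -161.04 y [-1.e-04  2.e-04 -1.e+00] q7 -0.215 q [ 1.27  0.69 -0.19  1.57  0.16  0.9  -0.22] t 0.4 op 0.9984084620696128 F [-0.  -1.  -0.3]
shift units [-21.28   -0.364 -23.938]
turn units (about tool axes, total) [ 2.0000e-03 -2.6844e+01 -3.0000e-03]
pos [ 0.203  -0.591   0.2526] z-az -71.04 x-az -161.04 y [-1.e-04  2.e-04 -1.e+00] q7 -0.215 q [ 1.27  0.69 -0.19  1.57  0.16  0.9  -0.22] t 0.4 op 0.9984084620696128 F [-0.  -1.  -0.3]
shift units [-21.28   -0.364 -23.938]
turn units (about tool axes, total) [3.0000e-03 1.2426e+01 1.0000e-03]
pos [ 0.203  -0.591   0.2526] z-az -71.04 x-az -161.04 y [-1.e-04  2.e-04 -1.e+00] q7 -0.215 q [ 1.27  0.69 -0.19  1.57  0.16  0.9  -0.22] t 0.4 op 0.9984084620696128 F [-0.  -1.  -0.3]
shift units [-21.28   -0.364 -23.938]
turn units (about tool axes, total) [ 1.0000e-03 -3.5134e+01 -4.0000e-03]
```

>>> send_rows(
  motion=[
    [[0,-0.42,0,-1,0,-0.14,-0.4],[0,-0.42,0,-1,0,-0.14,-0.4],[0,-0.42,0,-1,0,-0.14,-0.4],[0,-0.42,0,-1,0,-0.14,-0.4],[0,-0.42,0,-1,0,-0.14,-0.4]],
  ],
)

```text
clock: 0.82
tool_pos: [0.2905, -0.5391, 0.2528]
eef_rot: [0.175, -0.685, 0.685, -0.175]
contact_force: [0.4, 0.1, 0.1]
opening: 0.702
```

>>> send_rows(
  motion=[
    [[0,-0.42,0,-1,0,-0.14,-0.4],[0,-0.42,0,-1,0,-0.14,-0.4],[0,-0.42,0,-1,0,-0.14,-0.4],[0,-0.42,0,-1,0,-0.14,-0.4],[0,-0.42,0,-1,0,-0.14,-0.4]],
  ],
)

```text
clock: 1.23
tool_pos: [0.3673, -0.4736, 0.2528]
eef_rot: [0.232, -0.668, 0.668, -0.232]
contact_force: [0.0, -0.5, -0.8]
opening: 0.699
```

>>> send_rows(
  motion=[
    [[0,-0.42,0,-1,0,-0.14,-0.4],[0,-0.42,0,-1,0,-0.14,-0.4],[0,-0.42,0,-1,0,-0.14,-0.4],[0,-0.42,0,-1,0,-0.14,-0.4],[0,-0.42,0,-1,0,-0.14,-0.4]],
  ],
)

```text
clock: 1.65
tool_pos: [0.432, -0.3962, 0.2528]
eef_rot: [0.287, -0.646, 0.646, -0.287]
contact_force: [0.6, -0.2, -0.3]
opening: 0.701
```

>>> send_rows(
  motion=[
    [[0,-0.45,0,-1,0,-0.14,-0.4],[0,-0.45,0,-1,0,-0.14,-0.4],[0,-0.45,0,-1,0,-0.14,-0.4],[0,-0.45,0,-1,0,-0.14,-0.4],[0,-0.45,0,-1,0,-0.14,-0.4]],
  ],
)

```text
clock: 2.07
tool_pos: [0.4824, -0.3088, 0.2528]
eef_rot: [0.344, -0.618, 0.618, -0.344]
contact_force: [-0.0, -0.5, -0.1]
opening: 0.698
```

>>> send_rows(
  motion=[
    [[0,-0.45,0,-1,0,-0.14,-0.4],[0,-0.45,0,-1,0,-0.14,-0.4],[0,-0.45,0,-1,0,-0.14,-0.4],[0,-0.45,0,-1,0,-0.14,-0.4],[0,-0.45,0,-1,0,-0.14,-0.4]],
  ],
)

```text
clock: 2.48
tool_pos: [0.5163, -0.2138, 0.2528]
eef_rot: [0.398, -0.584, 0.584, -0.398]
contact_force: [0.3, -0.7, -0.4]
opening: 0.695
```

```bash
python3 - <<'E'
from h import *
plan([.45,0,.26],0)
E
```

```text
pos [ 0.5163 -0.2138  0.2528] z-az -21.45 x-az -111.45 y [ 4.e-04 -2.e-04 -1.e+00] q7 -0.371 q [ 0.55  0.62 -0.4   1.76  0.31  0.82 -0.37] t 2.4833 op 0.6952629673270811 F [ 0.3 -0.7 -0.4]
shift units [-8.739 -0.364 -6.997]
turn units (about tool axes, total) [-5.00e-03 -4.68e+00  2.00e-03]
```

```bash
python3 - <<'E'
from h import *
d=snap("wrist"); cv2.imwrite("pics/w1.png",d["img"][:,:,::-1])
for X in ([.5180,-.117,.104],[.53,.084,.065],[.525,.0105,.061]): print(proj(d,X))
E
```

```text
[283.67206826  91.60714767]
[234.95610599 -62.00061829]
[252.05878028 -11.12745041]
```

View pics/w1.png

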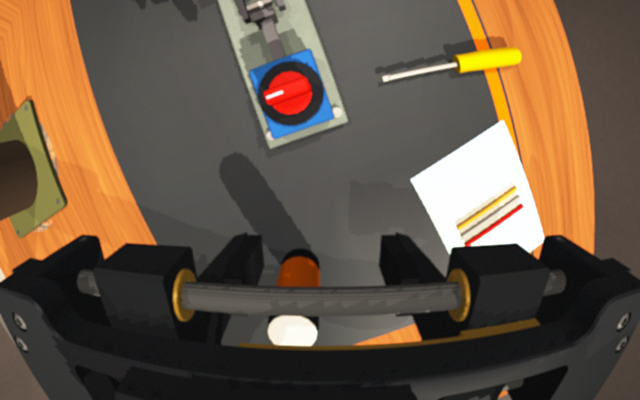

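>>> send_rows(
  motion=[
    [[0,-0.45,0,-1,0,-0.14,-0.4],[0,-0.45,0,-1,0,-0.14,-0.4],[0,-0.45,0,-1,0,-0.14,-0.4],[0,-0.45,0,-1,0,-0.14,-0.4],[0,0,0,0,0,0,-0.4]],
  ],
)

```text
clock: 2.95
tool_pos: [0.5316, -0.1303, 0.2532]
eef_rot: [-0.44, 0.553, -0.552, 0.442]
contact_force: [0.7, 1.2, 0.8]
opening: 0.698
```

```bash
python3 - <<'E'
from h import *
plan([.45,0,.26],0)
d=snap("wrist"); cv2.imwrite("pics/w2.png",d["img"][:,:,::-1]); crop(d,190,0,390,150,4,"pics/w2c.png")
np.save("w2.npy",d,allow_pickle=True)
E
```

```text
pos [ 0.5316 -0.1303  0.2532] z-az -12.86 x-az -102.86 y [ 0.0015  0.0033 -1.    ] q7 -0.403 q [ 0.42  0.61 -0.44  1.79  0.34  0.81 -0.4 ] t 2.95 op 0.6975913060805552 F [0.7 1.2 0.8]
shift units [-5.445 -0.327 -5.426]
turn units (about tool axes, total) [-0.014 -2.806 -0.044]
```

View pics/w2.png

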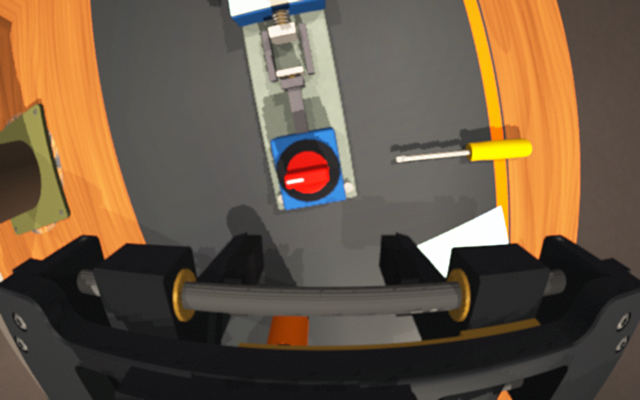

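View pics/w2c.png

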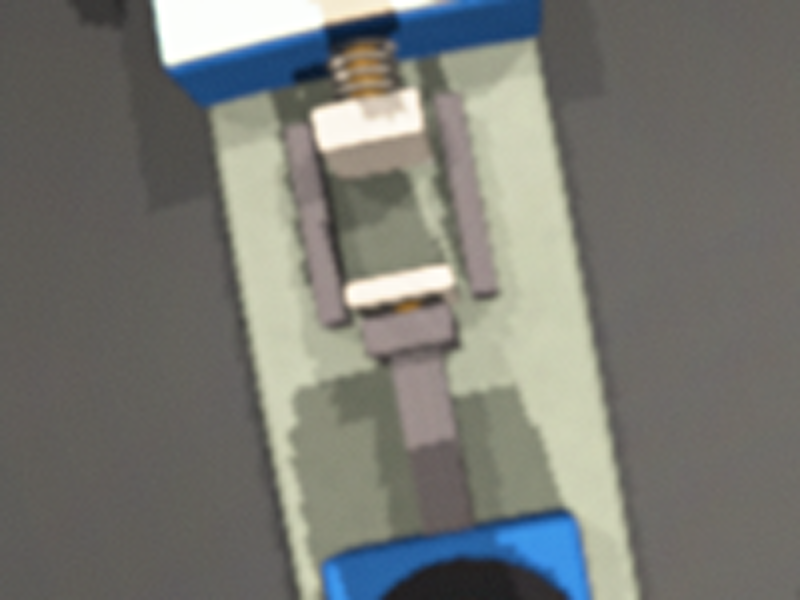

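```bash
python3 - <<'E'
from h import *
d=np.load("w2.npy",allow_pickle=True).item()
c=lambda p:(190+p[0]/4,p[1]/4)
def L(n,ps,z):
    X=[onz(d,c(p),z)[:2] for p in ps]; print(n,[x.round(4).tolist() for x in X], "az",[np.degrees(np.arctan2(*(X[i+1]-X[i])[::-1])).round(1) for i in range(0,len(X)-1,2)])
    return X
a=L("fenceL",[(348,322),(308,124)],.038); b=L("fenceR",[(474,297),(437,95)],.038)
print("slot mid",(a[0]+b[0])/2,(a[1]+b[1])/2, "width", np.linalg.norm(a[0]-b[0]))
a=L("bedL",[(300,590),(212,110)],.02); b=L("bedR",[(637,590),(538,45)],.02)
a=L("jawfront",[(346,283),(450,265)],.061);b=L("anvfront",[(327,155),(423,135)],.061)
print(np.mean(a,0),np.mean(b,0),np.linalg.norm(np.mean(a,0)-np.mean(b,0)))
im=d["img"].astype(int); m=(im[...,0]>150)&(im[...,1]<70)&(im[...,2]<70)
for q in blobs(m[:220,250:360],(250,0)): print("red",q)
bl=(im[...,2]>120)&(im[...,0]<90)&(im[...,1]<160)
for q in blobs(bl[:230,250:360],(250,0)): print("blue",q)
crop(d,260,120,360,220,6,"pics/w2k.png")
E
```

```text
fenceL [[0.5082, -0.013], [0.51, 0.0468]] az [np.float64(88.3)]
fenceR [[0.5437, -0.0147], [0.5469, 0.0458]] az [np.float64(87.0)]
slot mid [ 0.52594767 -0.01382845] [0.52842598 0.04629626] width 0.03555269576117949
bedL [[0.4733, -0.0846], [0.481, 0.0657]] az [np.float64(87.0)]
bedR [[0.5709, -0.1075], [0.5792, 0.0603]] az [np.float64(87.2)]
jawfront [[0.5126, -0.0059], [0.5398, -0.008]] az [np.float64(-4.3)]
anvfront [[0.5154, 0.0297], [0.5409, 0.0285]] az [np.float64(-2.6)]
[ 0.52618529 -0.00692051] [0.52813635 0.02910316] 0.0360764689647626
red (array([305.64426877, 160.35375494]), np.int32(506), array([287, 151,  40,  20]))
red (array([309.34561626, 179.89580686]), np.int32(787), array([284, 167,  46,  27]))
blue (array([302.79220779,   2.06493506]), np.int32(77), array([289,   0,  31,   6]))
blue (array([259.1971831 ,  11.70422535]), np.int32(71), array([250,   8,  21,  10]))
blue (array([303.66584464, 141.39210851]), np.int32(811), array([271, 128,  69,  37]))
blue (array([314.95851216, 197.28898426]), np.int32(699), array([280, 167,  66,  44]))
```

View pics/w2k.png

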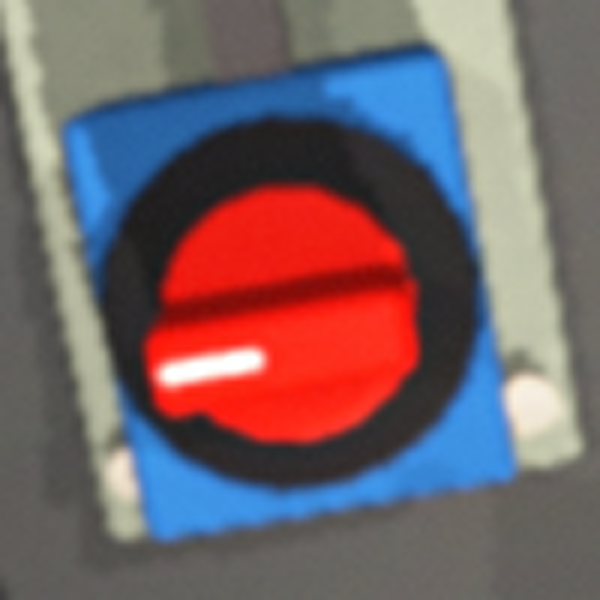

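>>> send_rows(
  motion=[
    [[0,-0.52,0,-1,0,0.03,-0.4],[0,-0.52,0,-1,0,0.03,-0.4],[0,-0.52,0,-1,0,0.03,-0.4],[0,-0.52,0,-1,0,0.03,-0.4],[0,-0.52,0,-1,0,0.03,-0.4]],
  ],
)

```text
clock: 3.42
tool_pos: [0.5486, -0.0383, 0.2526]
eef_rot: [0.494, -0.506, 0.507, -0.493]
contact_force: [0.0, 0.6, 0.3]
opening: 0.7
```

>>> send_rows(
  motion=[
    [[0,-0.52,0,-1,0,0.03,-0.4],[0,-0.52,0,-1,0,0.03,-0.4],[0,-0.52,0,-1,0,0.03,-0.4],[0,-0.52,0,-1,0,0.03,-0.4],[0,-0.52,0,-1,0,0.03,-0.4]],
  ],
)

```text
clock: 3.83
tool_pos: [0.5459, 0.0616, 0.2526]
eef_rot: [0.544, -0.452, 0.453, -0.543]
contact_force: [-0.0, 0.2, -0.2]
opening: 0.701
```

>>> send_rows(
  motion=[
    [[0,-0.52,0,-1,0,0.03,-0.4],[0,-0.52,0,-1,0,0.03,-0.4],[0,-0.52,0,-1,0,0.03,-0.4],[0,-0.52,0,-1,0,0.03,-0.4],[0,-0.52,0,-1,0,0.03,-0.4]],
  ],
)

```text
clock: 4.25
tool_pos: [0.5226, 0.1588, 0.2525]
eef_rot: [0.588, -0.393, 0.394, -0.587]
contact_force: [-0.2, 0.5, -0.2]
opening: 0.702
```

>>> send_rows(
  motion=[
    [[0,-0.52,0,-1,0,0.03,-0.4],[0,-0.52,0,-1,0,0.03,-0.4],[0,-0.52,0,-1,0,0.03,-0.4],[0,-0.52,0,-1,0,0.03,-0.4],[0,0,0,0,0,0,-0.4]],
  ],
)

```text
clock: 4.67
tool_pos: [0.4877, 0.2357, 0.2531]
eef_rot: [-0.619, 0.342, -0.341, 0.62]
contact_force: [0.2, 0.5, 0.4]
opening: 0.698
```

```bash
python3 - <<'E'
from h import *
plan([.434,0.361,.25],52)
d=snap("wrist"); cv2.imwrite("pics/w3.png",d["img"][:,:,::-1])
np.save("w3.npy",d,allow_pickle=True)
im=d["img"].astype(int); print([ (b[0],b[1],onz(d,b[0],.12)) for b in blobs(im[:260].min(2)>170)])
for X in ([.434,.3613,.12],[.526,.357,.164],[.399,.4325,.164]): print(proj(d,X))
E
```

```text
pos [0.4877 0.2357 0.2531] z-az 32.27 x-az -57.73 y [-4.0e-04  2.6e-03 -1.0e+00] q7 -0.445 q [-0.16  0.64 -0.62  1.81  0.47  0.85 -0.44] t 4.6667 op 0.6976210839471615 F [0.2 0.5 0.4]
shift units [-6.732  0.17   1.074]
turn units (about tool axes, total) [-0.019 -4.304 -0.028]
[(array([346.62600806,  39.69556452]), np.int32(992), array([0.43428234, 0.36211868, 0.12      ])), (array([449.61619396, 102.64364135]), np.int32(2186), array([0.54012588, 0.36917162, 0.12      ])), (array([563.74508533, 207.36033701]), np.int32(4629), array([0.73138837, 0.37183818, 0.12      ])), (array([303.38514548, 244.87366003]), np.int32(1306), array([0.50038712, 0.1856448 , 0.12      ]))]
[345.83343766  40.27101739]
[450.46540551 103.27953759]
[359.94217566 -63.13052387]
```

View pics/w3.png

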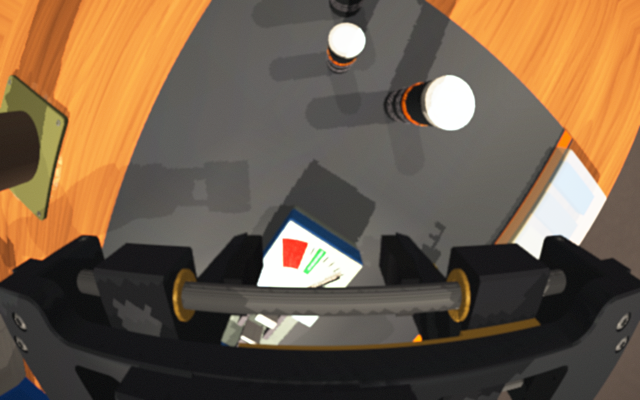

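>>> send_rows(
  motion=[
    [[0,-0.86,0,-1,0,0.1,-0.4],[0,-0.86,0,-1,0,0.1,-0.4],[0,-0.86,0,-1,0,0.1,-0.4],[0,-0.86,0,-1,0,0.1,-0.4],[0,-0.86,0,-1,0,0.1,-0.4]],
  ],
)

```text
clock: 5.13
tool_pos: [0.4345, 0.3139, 0.2524]
eef_rot: [0.668, -0.232, 0.233, -0.667]
contact_force: [-0.2, -0.2, -0.1]
opening: 0.698
```

```bash
python3 - <<'E'
from h import *
plan([.434,0.3615,.25],52)
E
```

```text
pos [0.4345 0.3139 0.2524] z-az 51.59 x-az -38.41 y [ 0.0011 -0.0017 -1.    ] q7 -0.351 q [-0.29  0.65 -0.71  1.82  0.54  0.88 -0.35] t 5.1333 op 0.6976266300672306 F [-0.2 -0.2 -0.1]
shift units [-1.5    0.116  1.851]
turn units (about tool axes, total) [ 0.008 -0.09   0.024]
```

>>> send_rows(
  motion=[
    [[0,-0.05,0,-0.75,0,0.9,-0.4],[0,-0.04,0,-0.75,0,0.95,-0.4],[0,0,0,0,0,0,-0.4],[0,0,0,0,0,0,-0.4],[0,0,0,0,0,0,-0.4]],
  ],
)

```text
clock: 5.55
tool_pos: [0.4336, 0.3607, 0.2522]
eef_rot: [0.669, -0.23, 0.231, -0.668]
contact_force: [-0.3, -0.4, -0.6]
opening: 0.7
```

```bash
python3 - <<'E'
from h import *
plan([.434,0.3615,.083],52)
d=snap("wrist"); cv2.imwrite("pics/w4.png",d["img"][:,:,::-1])
E
```

```text
pos [0.4336 0.3607 0.2522] z-az 51.91 x-az -38.09 y [ 4.0e-04 -2.7e-03 -1.0e+00] q7 -0.388 q [-0.37  0.68 -0.7   1.74  0.54  0.92 -0.39] t 5.55 op 0.699928050729667 F [-0.3 -0.4 -0.6]
shift units [-0.025  8.459  0.058]
turn units (about tool axes, total) [ 0.023 -0.019  0.025]
```

View pics/w4.png

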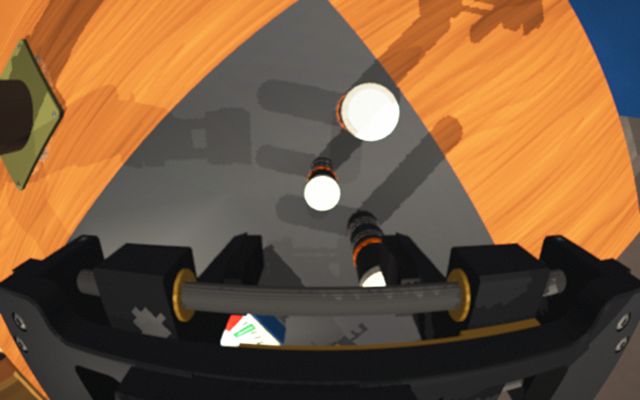

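>>> send_rows(
  motion=[
    [[0,0,0,0,1,0,-0.4],[0,0,0,0,1,0,-0.4],[0,0,0,0,1,0,-0.4],[0,0,0,0,1,0,-0.4],[0,0,0,0,1,0,-0.4]],
  ],
)

```text
clock: 6.02
tool_pos: [0.4333, 0.361, 0.1518]
eef_rot: [0.669, -0.23, 0.231, -0.668]
contact_force: [0.2, -0.6, -0.8]
opening: 0.698
```

>>> send_rows(
  motion=[
    [[0,0,0,0,1,0,-0.4],[0,0,0,0,1,0,-0.4],[0,0,0,0,0.8,0,-0.4],[0,0,0,0,0.65,0,-0.4],[0,0,0,0,0,0,-0.4]],
  ],
)

```text
clock: 6.43
tool_pos: [0.4322, 0.3599, 0.0814]
eef_rot: [0.67, -0.23, 0.23, -0.667]
contact_force: [-0.1, 0.3, -0.6]
opening: 0.703
```

```bash
python3 - <<'E'
from h import *
plan([.434,0.3615,.083],52)
d=snap("wrist"); cv2.imwrite("pics/w5.png",d["img"][:,:,::-1])
im=d["img"].astype(int); print([ (b[0],b[1],onz(d,b[0],.12)) for b in blobs(im[:300].min(2)>170)])
E
```

```text
pos [0.4322 0.3599 0.0814] z-az 51.99 x-az -38.01 y [-0.0023 -0.0049 -1.    ] q7 -0.593 q [-0.49  0.91 -0.5   1.86  0.77  0.58 -0.59] t 6.4333 op 0.702521755587873 F [-0.1  0.3 -0.6]
shift units [ 0.023 -0.081  0.117]
turn units (about tool axes, total) [ 0.066 -0.002  0.015]
[(array([499.63536213, 122.70455207]), np.int32(27504), array([0.4136145 , 0.45117665, 0.12      ]))]
```

View pics/w5.png

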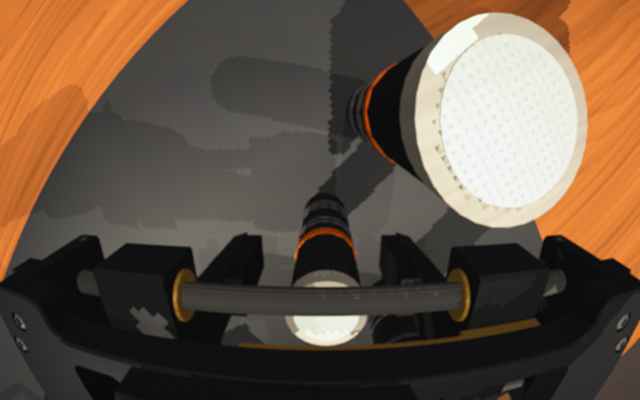

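>>> send_rows(
  motion=[
    [[0.06,0,0,0,0,0.1,-0.4],[0,0,0,0,0,0,0.6],[0,0,0,0,0,0,0.6],[0,0,0,0,0,0,0.6],[0,0,0,0,0,0,0.6]],
  ],
  force=25,
)

```text
clock: 6.9
tool_pos: [0.4337, 0.3648, 0.0843]
eef_rot: [-0.667, 0.229, -0.23, 0.671]
contact_force: [0.4, 0.3, -0.5]
opening: 0.426
```

>>> send_rows(
  motion=[
    [[0,0,0,0,0,0,0.6],[0,0,0,0,0,0,0.6],[0,0,0,0,0,0,0.6],[0,0,0,0,0,0,0.6],[0,0,0,0,0,0,0.6]],
  ],
)

```text
clock: 7.32
tool_pos: [0.4334, 0.3647, 0.084]
eef_rot: [-0.667, 0.229, -0.23, 0.67]
contact_force: [-1.0, -1.1, 6.3]
opening: 0.332
```

```bash
python3 - <<'E'
from h import *
plan([.434,0.3615,.083],52)
E
```

```text
pos [0.4334 0.3647 0.084 ] z-az 52.12 x-az -37.88 y [ 0.0033  0.0035 -1.    ] q7 -0.594 q [-0.49  0.91 -0.51  1.86  0.78  0.58 -0.59] t 7.3167 op 0.3324418857672169 F [-1.  -1.1  6.3]
shift units [ 0.12   0.048 -0.106]
turn units (about tool axes, total) [-0.06   0.027  0.005]
```

>>> send_rows(
  motion=[
    [[0,0,0,0,-0.5,0,0.6],[0,0,0,0,-1,0,0.6],[0,0,0,0,-1,0,0.6],[0,0,0,0,-1,0,0.6],[0,0,0,0,-1,0,0.6]],
  ],
)

```text
clock: 7.73
tool_pos: [0.4328, 0.3642, 0.1747]
eef_rot: [-0.667, 0.229, -0.23, 0.67]
contact_force: [0.6, 0.0, -1.5]
opening: 0.34
```

>>> send_rows(
  motion=[
    [[0,0,0,0,-1,0,0.6],[0,0,0,0,-1,0,0.6],[0,0,0,0,-1,0,0.6],[0,0,0,0,-1,0,0.6],[0,0,0,0,0,0,0.6]],
  ],
)

```text
clock: 8.15
tool_pos: [0.4338, 0.366, 0.2574]
eef_rot: [-0.665, 0.228, -0.231, 0.673]
contact_force: [0.0, 0.7, -1.5]
opening: 0.336
```

```bash
python3 - <<'E'
from h import *
plan([.5272,0.011,.25],0)
d=snap("wrist"); cv2.imwrite("pics/w6.png",d["img"][:,:,::-1])
E
```

```text
pos [0.4338 0.366  0.2574] z-az 52.12 x-az -37.88 y [ 0.0071  0.0091 -0.9999] q7 -0.389 q [-0.37  0.68 -0.71  1.73  0.54  0.92 -0.39] t 8.15 op 0.33632142917939023 F [ 0.   0.7 -1.5]
shift units [ 14.585   0.242 -11.144]
turn units (about tool axes, total) [-0.135 11.371 -0.066]
```

View pics/w6.png

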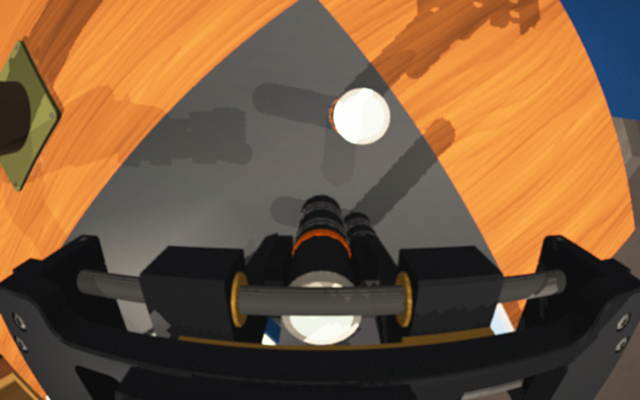

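>>> send_rows(
  motion=[
    [[0,-0.8,0,0.8,0,-0.6,0.6],[0,-0.8,0,0.8,0,-0.6,0.6],[0,-0.8,0,0.75,0,-0.65,0.6],[0,-0.8,0,0.7,0,-0.7,0.6],[0,-0.8,0,0.65,0,-0.75,0.6]],
  ],
)

```text
clock: 8.62
tool_pos: [0.4627, 0.2677, 0.2518]
eef_rot: [-0.696, 0.119, -0.119, 0.698]
contact_force: [-0.2, -0.2, -2.6]
opening: 0.332
```

>>> send_rows(
  motion=[
    [[0,-0.8,0,0.6,0,-0.8,0.6],[0,-0.8,0,0.55,0,-0.85,0.6],[0,-0.8,0,0.5,0,-0.85,0.6],[0,-0.8,0,0.4,0,-0.9,0.6],[0,-0.4,0,0.35,0,-0.9,0.6]],
  ],
)

```text
clock: 9.03
tool_pos: [0.4913, 0.1729, 0.2516]
eef_rot: [-0.706, 0.018, -0.018, 0.708]
contact_force: [0.0, -0.1, -1.9]
opening: 0.332
```

```bash
python3 - <<'E'
from h import *
plan([.5272,0.011,.25],87.1)
E
```

```text
pos [0.4913 0.1729 0.2516] z-az 87.13 x-az -2.87 y [ 3.0e-04  2.7e-03 -1.0e+00] q7 0.412 q [ 0.11  0.69 -0.9   1.86  0.67  0.93  0.41] t 9.0333 op 0.33164171060180797 F [ 0.  -0.1 -1.9]
shift units [ 2.198  0.057 -7.995]
turn units (about tool axes, total) [-0.034  0.007  0.002]
```

>>> send_rows(
  motion=[
    [[0,0,0,0.28,0,-1,0.6],[0,0,0,0.28,0,-1,0.6],[0,0,0,0.28,0,-1,0.6],[0,0,0,0.28,0,-1,0.6],[0,0,0,0.28,0,-1,0.6]],
  ],
)

```text
clock: 9.45
tool_pos: [0.5138, 0.0718, 0.2513]
eef_rot: [-0.706, 0.019, -0.019, 0.708]
contact_force: [0.2, -0.1, -1.7]
opening: 0.334
```

>>> send_rows(
  motion=[
    [[0,0,0,0.28,0,-1,0.6],[0,0,0,0.28,0,-1,0.6],[0,0,0,0.28,0.5,-1,0.6],[0,0,0,0,1,0,0.6],[0,0,0,0,0,0,0.6]],
  ],
)

```text
clock: 9.87
tool_pos: [0.5257, 0.0097, 0.2185]
eef_rot: [-0.706, 0.022, -0.018, 0.707]
contact_force: [-0.1, 0.5, -1.9]
opening: 0.33
```

```bash
python3 - <<'E'
from h import *
plan([.5272,0.011,.15],87.1)
d=snap("wrist"); cv2.imwrite("pics/w7.png",d["img"][:,:,::-1]);np.save("w7.npy",d,allow_pickle=True)
crop(d,240,130,400,270,5,"pics/w7c.png")
E
```

```text
pos [0.5257 0.0097 0.2185] z-az 86.79 x-az -3.21 y [-0.0049  0.0018 -1.    ] q7 0.672 q [ 0.41  0.74 -0.89  1.88  0.73  0.89  0.67] t 9.8667 op 0.3301167443416187 F [-0.1  0.5 -1.9]
shift units [0.087 3.425 0.066]
turn units (about tool axes, total) [-0.019 -0.068 -0.062]
```

View pics/w7.png

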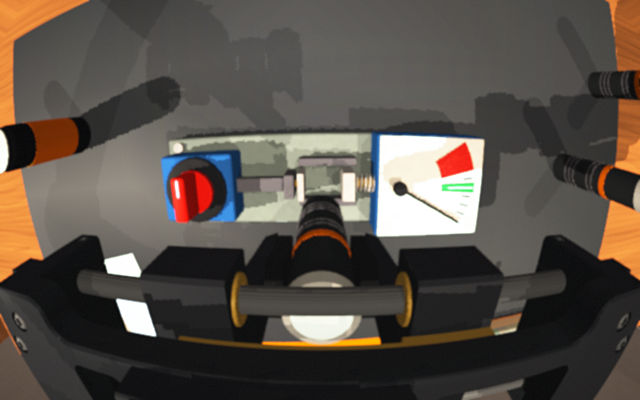

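View pics/w7c.png

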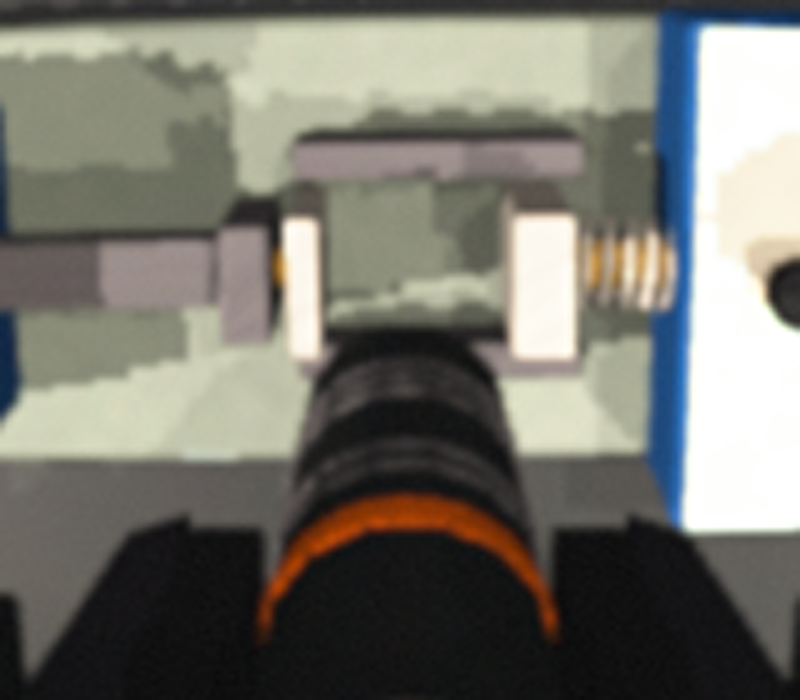

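```bash
cat > slot.py <<'E'
from h import *
import sys
E
python3 - <<'E'
from h import *
d=np.load("w7.npy",allow_pickle=True).item()
c=lambda p:(240+p[0]/5,130+p[1]/5)
o,_=0,0
T=pose(d["s"]); R=T[:3,:3]
# lamp bottom circle
z=d["s"]["tool_pos"][2]-.084
print("lampL,R,far",[onz(d,c(p),z)[:2].round(4) for p in ((318,375),(500,375),(405,332))])
cen=T[:3,3]+R@[0,.084,0]; print("expected cen",cen.round(4))
for a in np.radians([0,90,180,270]): 
    p=proj(d,cen+[.015*np.cos(a),.015*np.sin(a),0]); print(((p-[240,130])*5).round(0))
vy=np.array([np.cos(np.radians(87.1)),np.sin(np.radians(87.1))]);vx=np.array([vy[1],-vy[0]])
for n,p,zz in (("fence-x inner near",(440,178),.038),("fence-x outer",(440,140),.038),("fence+x outer low",(545,375),.038),("jaw face",(322,285),.061),("anvil face",(508,290),.061),("jaw top -x",(300,215),.061),("jaw top +x",(305,360),.061),("anv -x",(545,212),.061),("anv +x",(545,360),.061),("bed -x edge",(420,15),.02),("bed +x edge",(200,458),.02)):
    X=onz(d,c(p),zz)[:2]; print(n,X.round(4),"vx",(X-[.5272,.0162])@vx,"vy",(X-[.5272,.0162])@vy)
E
```

```text
lampL,R,far [array([ 0.5207, -0.0017]), array([0.5222, 0.0249]), array([0.5149, 0.0114])]
expected cen [0.5253 0.0098 0.1345]
[404. 496.]
[501. 395.]
[392. 302.]
[297. 406.]
fence-x inner near [0.5091 0.019 ] vx -0.018268552406553586 vy 0.001908138453125362
fence-x outer [0.5012 0.0194] vx -0.026133201905642417 vy 0.0019240626127271236
fence+x outer low [0.5524 0.0391] vx 0.023966272644588105 vy 0.02411366756563025
jaw face [ 0.5247 -0.0051] vx -0.0014383987966431913 vy -0.02138143163188172
anvil face [0.5277 0.0307] vx -0.00020860445192705425 vy 0.014466512745223007
jaw top -x [ 0.5107 -0.0083] vx -0.015209181479140296 vy -0.025326459356040453
jaw top +x [ 0.5395 -0.0095] vx 0.013586635278013405 vy -0.025014190789628236
anv -x [0.5128 0.0384] vx -0.015508870173769953 vy 0.02141466634632205
anv +x [0.5422 0.0374] vx 0.013914285808802182 vy 0.021883470692895476
bed -x edge [0.4766 0.0169] vx -0.050569660174880716 vy -0.0018276635270056169
bed +x edge [ 0.5732 -0.0387] vx 0.04873146195360827 vy -0.0524565595544748
```

```bash
python3 - <<'E'
from h import *
d=np.load("w7.npy",allow_pickle=True).item()
im=d["img"][185:265,285:360,::-1]
im=(255*(im/255.)**0.5).astype(np.uint8)
T=pose(d["s"]); R=T[:3,:3]
cv2.imwrite("pics/w7d.png",cv2.resize(im,None,fx=9,fy=7.4,interpolation=cv2.INTER_CUBIC) if 0 else cv2.resize(im,None,fx=7.4,fy=7.4,interpolation=cv2.INTER_CUBIC))
E
```

```text
(no output)
```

View pics/w7d.png

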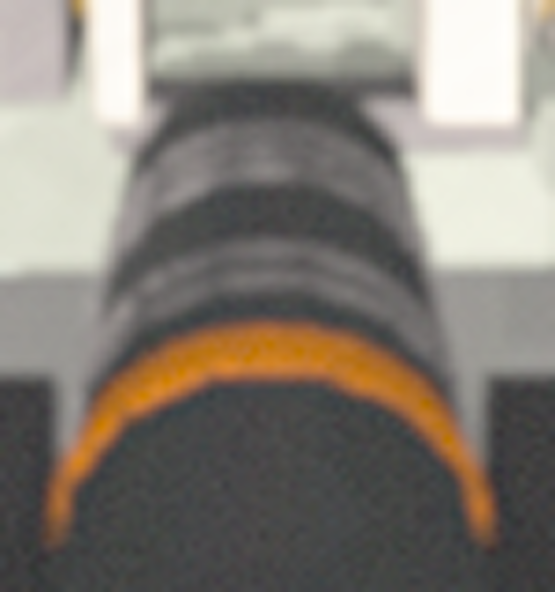

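>>> send_rows(
  motion=[
    [[-0.02,-0.05,-0.06,0,1,0,0.6],[0,0,0,0,1,0,0.6],[0,0,0,0,0.9,0,0.6],[0,0,0,0,0.5,0,0.6],[0,0,0,0,0,0,0.6]],
  ],
)

```text
clock: 10.33
tool_pos: [0.5275, 0.0133, 0.1533]
eef_rot: [-0.706, 0.015, -0.018, 0.708]
contact_force: [-0.1, 0.5, -2.3]
opening: 0.332
```

```bash
python3 - <<'E'
from h import *
plan([.5272,0.011,.15],87.1)
d=snap("wrist"); np.save("w8.npy",d,allow_pickle=True)
im=d["img"][140:250,250:400,::-1]
im=(255*(im/255.)**0.6).astype(np.uint8)
cv2.imwrite("pics/w8.png",cv2.resize(im,None,fx=5.3,fy=5.3,interpolation=cv2.INTER_CUBIC))
E
```

```text
pos [0.5275 0.0133 0.1533] z-az 87.29 x-az -2.72 y [ 0.0043  0.0019 -1.    ] q7 0.561 q [ 0.35  0.83 -0.8   1.94  0.87  0.76  0.56] t 10.3333 op 0.3320923787975349 F [-0.1  0.5 -2.3]
shift units [-0.008  0.163 -0.118]
turn units (about tool axes, total) [-0.026  0.04   0.053]
```

View pics/w8.png

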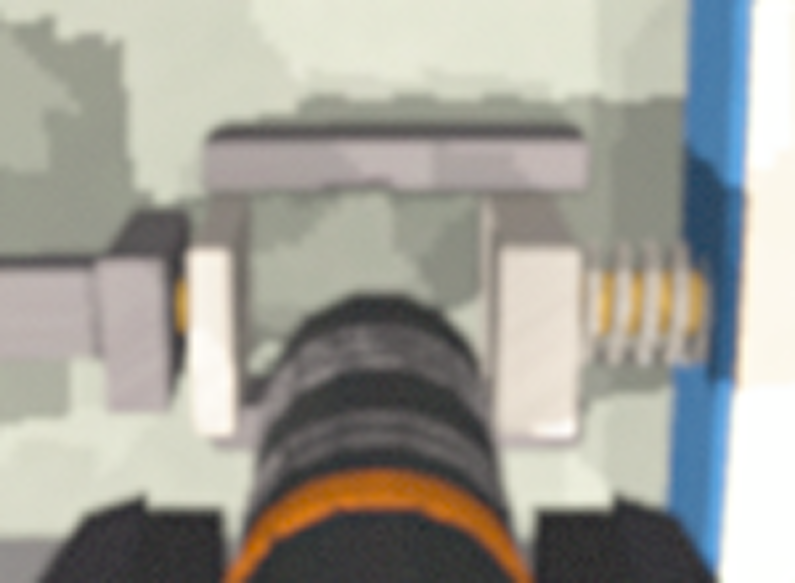

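```bash
python3 - <<'E'
from h import *
d=np.load("w8.npy",allow_pickle=True).item()
im5=cv2.imread("pics/w5.png"); im6=cv2.imread("pics/w6.png")
a=[]
for im in (im5,im6):
    c=im[180:260,285:365]; c=(255*(c/255.)**0.5).astype(np.uint8); a.append(cv2.resize(c,None,fx=5,fy=5,interpolation=cv2.INTER_CUBIC))
cv2.imwrite("pics/cmp.png",np.hstack(a))
s=dict(d["s"]); 
# w5 pose
s["tool_pos"]=np.array([.4322,.3599,.0814]); s["eef_rot"]=Rot.from_quat([.67,-.23,.23,-.667]).as_quat()
dd=dict(d); dd["s"]=s
T=pose(s)
for cx,cy in ((.434,.3615),):
  for z in (0,.12):
    cen=np.array([cx,cy,z])
    P=[proj(dd,cen+.015*(np.cos(a)*T[:3,0]+np.sin(a)*T[:3,2])) for a in np.radians([0,90,180,270])]
    print(z,np.round(P,1).tolist(), "crop",np.round((np.array(P)-[285,180])*5).tolist())
E
```

```text
0 [[323.4, 230.9], [344.0, 211.6], [323.4, 191.7], [302.7, 211.7]] crop [[192.0, 254.0], [295.0, 158.0], [192.0, 58.0], [89.0, 158.0]]
0.12 [[324.3, 343.0], [364.7, 313.1], [324.6, 279.8], [284.1, 313.4]] crop [[196.0, 815.0], [398.0, 665.0], [198.0, 499.0], [-5.0, 667.0]]
```

View pics/cmp.png

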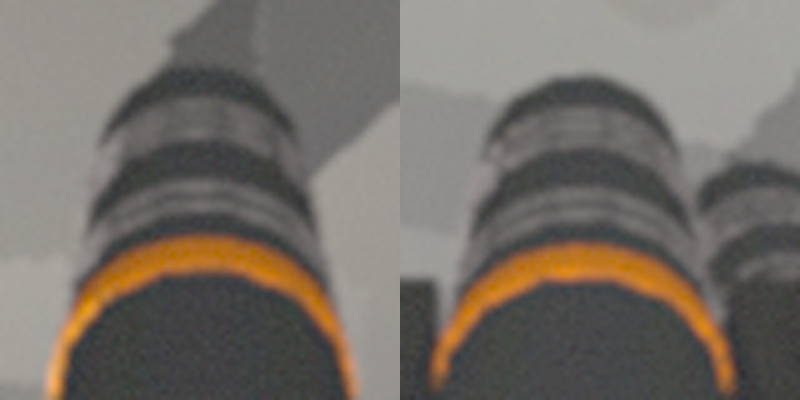

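```bash
python3 - <<'E'
from h import *
d=np.load("w8.npy",allow_pickle=True).item()
c=lambda p:(250+p[0]/5.3,140+p[1]/5.3)
vy=np.array([np.cos(np.radians(87.1)),np.sin(np.radians(87.1))]);vx=np.array([vy[1],-vy[0]])
O=np.array([.5272,.0162])
def V(p,z):
    X=onz(d,c(p),z)[:2]-O; return np.array([X@vx,X@vy])*1000
print("far rim",V((378,296),.069), "sides", V((282,370),.069),V((476,370),.069))
for n,p,z in (("jaw",(237,340),.061),("jaw-x",(215,247),.061),("jaw+x",(215,437),.061),("anv",(498,340),.061),("anv-x",(540,245),.061),("anv+x",(540,437),.061),("fence-x in",(390,190),.038),("fence-x out",(390,137),.038),("fence+x out",(540,445),.038),("bed-x?",(390,190),.02)): print(n,V(p,z).round(1))
T=pose(d["s"]);R=T[:3,:3]
cen=T[:3,3]+R@[0,.084,0]
X=cen[:2]-O; print("nominal lamp centre",X@vx,X@vy)
for zz in (.02,.038):
  for vxx in (-.0175,.0175):
    X=O+vx*vxx; p=proj(d,[*X,zz]); print("fence inner",vxx,zz,((p-[250,140])*5.3).round())
for off in (0,.002,.004):
    m=cen+np.array([*vx,0])*off
    print(off,[((proj(d,m+.015*np.array([*(np.cos(a)*vx+np.sin(a)*vy),0]))-[250,140])*5.3).round().tolist() for a in np.radians([0,90,135,180,225,270])])
E
```

```text
far rim [-10.06690326  -1.49936424] sides [  0.60732809 -14.77979468] [ 0.56717916 12.11912624]
jaw [ -1.2 -21.6]
jaw-x [-15.  -24.5]
jaw+x [ 13.6 -25.2]
anv [-1.3 15.7]
anv-x [-15.3  21.4]
anv+x [13.5 22.3]
fence-x in [-18.3   0.4]
fence-x out [-26.6   0.4]
fence+x out [23.6 24.8]
bed-x? [-14.5   0.6]
nominal lamp centre 0.0007516775108855357 -0.0026703018329771863
fence inner -0.0175 0.02 [386. 172.]
fence inner 0.0175 0.02 [385. 374.]
fence inner -0.0175 0.038 [387. 195.]
fence inner 0.0175 0.038 [386. 410.]
0 [[369.0, 472.0], [478.0, 372.0], [447.0, 298.0], [369.0, 267.0], [292.0, 298.0], [261.0, 372.0]]
0.002 [[369.0, 486.0], [477.0, 386.0], [447.0, 312.0], [369.0, 281.0], [292.0, 312.0], [261.0, 385.0]]
0.004 [[369.0, 499.0], [477.0, 399.0], [447.0, 326.0], [369.0, 295.0], [292.0, 326.0], [262.0, 399.0]]
```

>>> send_rows(
  motion=[
    [[0,0.04,0.05,-0.28,0,-0.08,0.6],[0,0,0,0,0,0,0.6],[0,0,0,0,0,0,0.6],[0,0,0,0,0,0,0.6],[0,0,0,0,0,0,0.6]],
  ],
)

```text
clock: 10.8
tool_pos: [0.5233, 0.0114, 0.1552]
eef_rot: [-0.706, 0.017, -0.02, 0.708]
contact_force: [0.3, -0.6, -2.8]
opening: 0.332
```

```bash
python3 - <<'E'
from h import *
plan([.5272,0.011,.15],87.1)
d=snap("wrist"); np.save("w9.npy",d,allow_pickle=True)
im=d["img"][140:250,250:400,::-1]
im=(255*(im/255.)**0.6).astype(np.uint8)
cv2.imwrite("pics/w9.png",cv2.resize(im,None,fx=5.3,fy=5.3,interpolation=cv2.INTER_CUBIC))
E
```

```text
pos [0.5233 0.0114 0.1552] z-az 86.98 x-az -3.02 y [ 0.0048  0.0022 -1.    ] q7 0.555 q [ 0.36  0.82 -0.8   1.95  0.87  0.76  0.56] t 10.8 op 0.33246400995640285 F [ 0.3 -0.6 -2.8]
shift units [ 0.194  0.259 -0.009]
turn units (about tool axes, total) [-0.03  -0.025  0.058]
```

View pics/w9.png

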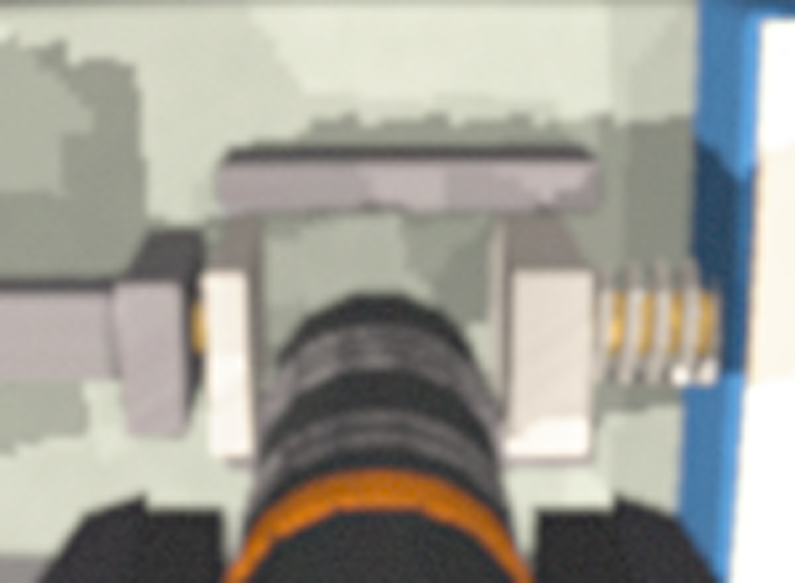

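```bash
cat > chk.py <<'E'
from h import *
vy=np.array([np.cos(np.radians(87.1)),np.sin(np.radians(87.1))]);vx=np.array([vy[1],-vy[0]])
O=np.array([.5272,.0162])
def run(f,far,sides,jx,ax,jl,al,fence=None):
    d=np.load(f,allow_pickle=True).item()
    c=lambda p:(250+p[0]/5.3,140+p[1]/5.3)
    def V(p,z):
        X=onz(d,c(p),z)[:2]-O; return np.array([X@vx,X@vy])*1000
    zb=d["s"]["tool_pos"][2]-.084
    L=V(far,zb)[0]+15; Ly=(V(sides[0],zb)[1]+V(sides[1],zb)[1])/2
    jxs=[V(p,.061)[0].round(1) for p in jx+ax]; J=V(jl,.061)[1];A=V(al,.061)[1]
    print("zb",zb,"lamp",L.round(1),Ly.round(1),"jaw x",jxs,"mid",np.mean(jxs).round(1),"y",J.round(1),A.round(1),"mid",((J+A)/2).round(1))
    if fence: print("fence-x inner",V(fence,.038)[0].round(1),"->centre",(V(fence,.038)[0]+17.5).round(1))
E
python3 - <<'E'
from chk import *
run("w9.npy",(376,296),((280,370),(477,370)),[(230,268),(230,458)],[(550,268),(550,458)],(252,360),(508,360),(390,211))
E
```

```text
zb 0.07116015473750519 lamp 0.9 -3.6 jaw x [np.float64(-15.5), np.float64(13.5), np.float64(-15.4), np.float64(13.7)] mid -0.9 y -21.8 15.2 mid -3.3
fence-x inner -18.5 ->centre -1.0
```

>>> send_rows(
  motion=[
    [[0,0,0.05,-0.1,0,0,0.6],[0,0,0,0,0.4,0,0.6],[0,0,0,0,0.5,0,0.6],[0,0,0,0,0,0,0.6],[0,0,0,0,0,0,0.6]],
  ],
)

```text
clock: 11.27
tool_pos: [0.5203, 0.0114, 0.1356]
eef_rot: [-0.706, 0.019, -0.018, 0.708]
contact_force: [-0.6, 0.5, -1.4]
opening: 0.334
```

```bash
python3 - <<'E'
from h import *
plan([.5272,0.011,.105],87.1)
d=snap("wrist"); np.save("w10.npy",d,allow_pickle=True)
im=d["img"][140:250,250:400,::-1]
im=(255*(im/255.)**0.6).astype(np.uint8)
cv2.imwrite("pics/w10.png",cv2.resize(im,None,fx=5.3,fy=5.3,interpolation=cv2.INTER_CUBIC))
E
```

```text
pos [0.5203 0.0114 0.1356] z-az 87.02 x-az -2.98 y [-0.0024  0.002  -1.    ] q7 0.524 q [ 0.34  0.85 -0.77  1.96  0.9   0.72  0.52] t 11.2667 op 0.3339829912338857 F [-0.6  0.5 -1.4]
shift units [ 0.352  1.528 -0.004]
turn units (about tool axes, total) [-0.023 -0.018 -0.031]
```

View pics/w10.png

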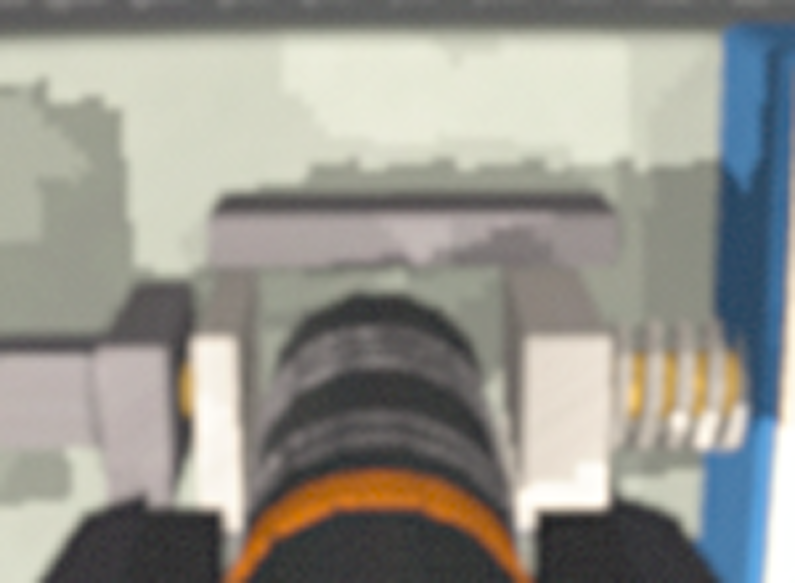

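```bash
python3 - <<'E'
from chk import *
run("w10.npy",(376,296),((280,370),(477,370)),[(220,333),(220,530)],[(560,333),(560,510)],(242,400),(521,400),(390,265))
E
```

```text
zb 0.05158237893793459 lamp -2.8 -3.7 jaw x [np.float64(-15.4), np.float64(12.9), np.float64(-15.2), np.float64(10.1)] mid -1.9 y -22.0 15.2 mid -3.4
fence-x inner -18.7 ->centre -1.2
```

>>> send_rows(
  motion=[
    [[0,0,-0.02,0.08,0,0,0.6],[0,0,0,0,0.3,0,0.6],[0,0,0,0,0,0,0.6],[0,0,0,0,0,0,0.6],[0,0,0,0,0,0,0.6]],
  ],
)

```text
clock: 11.73
tool_pos: [0.5225, 0.0114, 0.1306]
eef_rot: [-0.706, 0.018, -0.019, 0.708]
contact_force: [0.0, -0.0, -1.7]
opening: 0.33
```

```bash
python3 - <<'E'
from h import *
plan([.5272,0.011,.105],87.1)
d=snap("wrist"); np.save("w11.npy",d,allow_pickle=True)
im=d["img"][140:250,250:400,::-1]
im=(255*(im/255.)**0.6).astype(np.uint8)
cv2.imwrite("pics/w11.png",cv2.resize(im,None,fx=5.3,fy=5.3,interpolation=cv2.INTER_CUBIC))
E
```

```text
pos [0.5225 0.0114 0.1306] z-az 87.0 x-az -3.0 y [ 0.0012  0.0022 -1.    ] q7 0.514 q [ 0.34  0.85 -0.76  1.96  0.92  0.71  0.51] t 11.7333 op 0.3301401122106138 F [ 0.  -0.  -1.7]
shift units [ 0.233  1.279 -0.013]
turn units (about tool axes, total) [-0.028 -0.022  0.014]
```

View pics/w11.png

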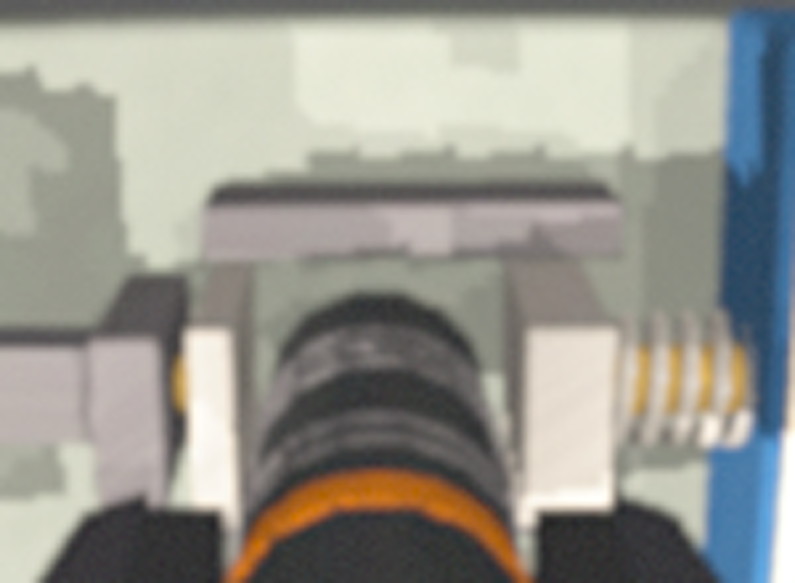

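```bash
python3 - <<'E'
from chk import *
run("w11.npy",(376,295),((280,370),(477,370)),[(215,328),(215,530)],[(565,326),(565,510)],(238,400),(522,400),(390,257))
E
```

```text
zb 0.0465786111378239 lamp -0.4 -3.5 jaw x [np.float64(-15.0), np.float64(13.2), np.float64(-15.1), np.float64(10.5)] mid -1.6 y -21.9 15.1 mid -3.4
fence-x inner -18.5 ->centre -1.0
```

>>> send_rows(
  motion=[
    [[0,0,0,-0.02,0.25,0,0.6],[0,0,0,0,0.25,0,0.6],[0,0,0,0,0.25,0,0.6],[0,0,0,0,0,0,0.6],[0,0,0,0,0,0,0.6]],
  ],
)

```text
clock: 12.2
tool_pos: [0.5219, 0.0115, 0.1151]
eef_rot: [-0.706, 0.018, -0.019, 0.708]
contact_force: [-0.3, 0.5, -2.2]
opening: 0.338
```

```bash
python3 - <<'E'
from h import *
plan([.5272,0.011,.105],87.1)
d=snap("wrist"); np.save("w12.npy",d,allow_pickle=True)
im=d["img"][140:250,250:400,::-1]
im=(255*(im/255.)**0.6).astype(np.uint8)
cv2.imwrite("pics/w12.png",cv2.resize(im,None,fx=5.3,fy=5.3,interpolation=cv2.INTER_CUBIC))
E
```

```text
pos [0.5219 0.0115 0.1151] z-az 87.01 x-az -2.99 y [ 3.0e-04  2.1e-03 -1.0e+00] q7 0.485 q [ 0.32  0.88 -0.74  1.97  0.95  0.69  0.48] t 12.2 op 0.33766665470812113 F [-0.3  0.5 -2.2]
shift units [ 0.268  0.506 -0.012]
turn units (about tool axes, total) [-0.026 -0.02   0.003]
```

View pics/w12.png

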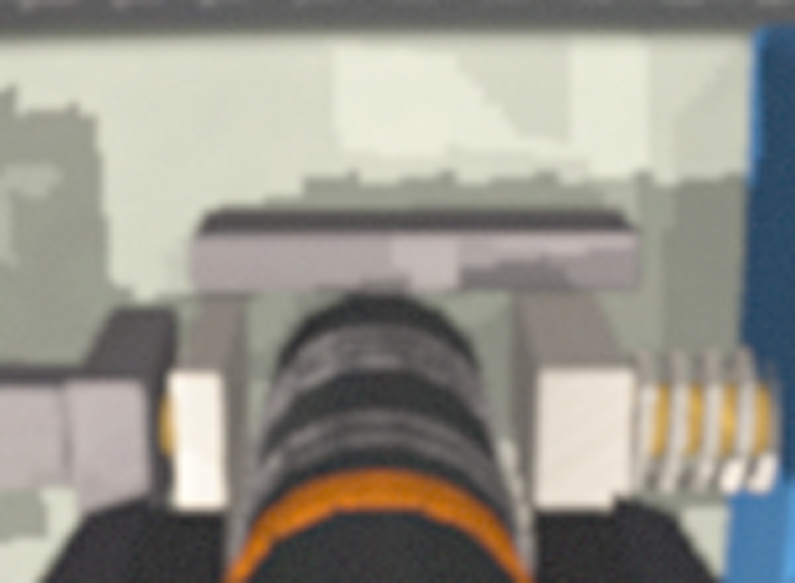

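>>> send_rows(
  motion=[
    [[0,0,0,0,0.2,0,0.6],[0,0,0,0,0.15,0,0.6],[0,0,0,0,0,0,0.6],[0,0,0,0,0.05,0,0.6],[0,0,0,0,0,0,0.6]],
  ],
)

```text
clock: 12.67
tool_pos: [0.5221, 0.0115, 0.1075]
eef_rot: [-0.706, 0.018, -0.019, 0.708]
contact_force: [-0.1, 0.2, -2.5]
opening: 0.337
```

>>> send_rows(
  motion=[
    [[0,0,0,0,0.05,0,0.6],[0,0,0,0,0,0,0.6],[0,0,0,0,0,0,0.6],[0,0,0,0,0,0,0.6],[0,0,0,0,0,0,0.6]],
  ],
)

```text
clock: 13.08
tool_pos: [0.5222, 0.0115, 0.1067]
eef_rot: [-0.706, 0.018, -0.019, 0.708]
contact_force: [-0.2, -0.4, -1.9]
opening: 0.333
```

>>> send_rows(
  motion=[
    [[0,0,0,0,0.06,0,0.6],[0,0,0,0,0,0,0.6],[0,0,0,0,0,0,0.6],[0,0,0,0,0,0,0.6],[0,0,0,0,0,0,0.6]],
  ],
)

```text
clock: 13.5
tool_pos: [0.5222, 0.0115, 0.1054]
eef_rot: [-0.706, 0.018, -0.019, 0.708]
contact_force: [-0.7, 0.2, -2.1]
opening: 0.334
```

>>> send_rows(
  motion=[
    [[0,0,0,0,0.06,0,0.6],[0,0,0,0,0,0,0.6],[0,0,0,0,0,0,0.6],[0,0,0,0,0,0,0.6],[0,0,0,0,0,0,0.6]],
  ],
)

```text
clock: 13.92
tool_pos: [0.5222, 0.0116, 0.1042]
eef_rot: [-0.706, 0.018, -0.019, 0.708]
contact_force: [0.4, -0.3, -1.6]
opening: 0.335
```

>>> send_rows(
  motion=[
    [[0,0,0,0,0.05,0,0.6],[0,0,0,0,0,0,0.6],[0,0,0,0,0,0,0.6],[0,0,0,0,0,0,0.6],[0,0,0,0,0,0,0.6]],
  ],
)

```text
clock: 14.33
tool_pos: [0.5224, 0.0116, 0.1039]
eef_rot: [-0.706, 0.018, -0.019, 0.708]
contact_force: [-2.0, -0.5, 5.4]
opening: 0.331
```

>>> send_rows(
  motion=[
    [[0,0,0,0,0.05,0,0.6],[0,0,0,0,0,0,0.6],[0,0,0,0,0,0,0.6],[0,0,0,0,0,0,0.6],[0,0,0,0,0,0,0.6]],
  ],
)

```text
clock: 14.75
tool_pos: [0.5225, 0.0117, 0.1039]
eef_rot: [-0.706, 0.017, -0.02, 0.707]
contact_force: [-2.6, -0.8, 13.3]
opening: 0.337
```

>>> send_rows(
  motion=[
    [[0,0,0,0,-0.06,0,0.6],[0,0,0,0,0,0,0.6],[0,0,0,0,0,0,0.3],[0,0,0,0,0,0,0.1],[0,0,0,0,0,0,-0.2]],
  ],
)

```text
clock: 15.17
tool_pos: [0.5222, 0.0116, 0.1032]
eef_rot: [-0.706, 0.018, -0.019, 0.708]
contact_force: [-0.2, 0.1, -0.0]
opening: 0.475
```

>>> send_rows(
  motion=[
    [[0,0,0,0,0,0,-0.3],[0,0,0,0,0,0,-0.3],[0,0,0,0,0,0,-0.3],[0,0,0,0,0,0,-0.3],[0,0,0,0,0,0,-0.3]],
  ],
)

```text
clock: 15.58
tool_pos: [0.5222, 0.0116, 0.1034]
eef_rot: [-0.706, 0.018, -0.019, 0.708]
contact_force: [0.1, 0.4, 0.7]
opening: 0.65
```

```bash
python3 - <<'E'
from h import *
plan([.5205,-0.1136,.19],87.1)
d=snap("wrist"); cv2.imwrite("pics/w13.png",d["img"][:,:,::-1])
E
```

```text
pos [0.5222 0.0116 0.1034] z-az 87.0 x-az -3.0 y [ 0.0013  0.0022 -1.    ] q7 0.461 q [ 0.31  0.89 -0.72  1.98  0.98  0.66  0.46] t 15.5833 op 0.6502955963420672 F [0.1 0.4 0.7]
shift units [ 0.249 -4.346 -6.244]
turn units (about tool axes, total) [-0.029 -0.022  0.014]
```

View pics/w13.png

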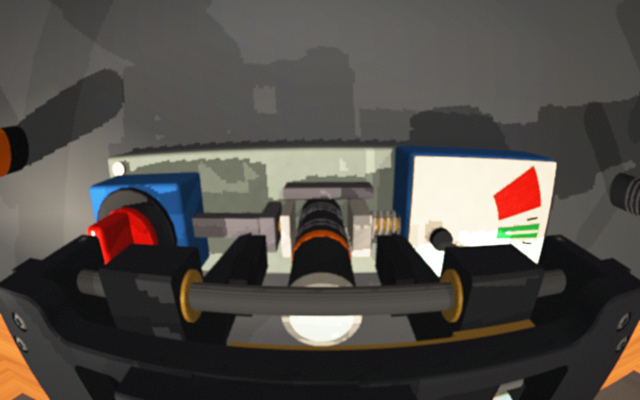

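>>> send_rows(
  motion=[
    [[0,0,0,0,-0.6,0,-0.3],[0,0,0,0,-1,0,-0.3],[0,0,0,0,-1,0,-0.3],[0,0,0,0,-1,0,-0.3],[0,0,0,0,-1,0,-0.3]],
  ],
)

```text
clock: 16.05
tool_pos: [0.5218, 0.0114, 0.1963]
eef_rot: [-0.706, 0.018, -0.019, 0.708]
contact_force: [0.4, -1.3, -0.4]
opening: 0.65
```

>>> send_rows(
  motion=[
    [[0,0,0,0.04,0,-1,-0.3],[0,0,0,0.04,0,-1,-0.3],[0,0,0,0.04,0,-1,-0.3],[0,0,0,0.04,0,-1,-0.3],[0,0,0,0.04,0,-1,-0.3]],
  ],
)

```text
clock: 16.47
tool_pos: [0.5206, -0.0897, 0.1952]
eef_rot: [-0.706, 0.018, -0.019, 0.708]
contact_force: [0.1, -0.0, -0.8]
opening: 0.65
```

>>> send_rows(
  motion=[
    [[0,0,0,0,0,-0.8,-0.3],[0,0,0,0,0,-0.4,-0.3],[0,0,0,0,0,0,-0.3],[0,0,0,0,0,0,-0.3],[0,0,0,0,0,0,-0.3]],
  ],
)

```text
clock: 16.88
tool_pos: [0.5197, -0.1112, 0.1953]
eef_rot: [-0.706, 0.017, -0.018, 0.708]
contact_force: [-0.5, -0.1, 0.6]
opening: 0.649
```

```bash
python3 - <<'E'
from h import *
plan([.5205,-0.1136,.19],87.1)
d=snap("wrist"); cv2.imwrite("pics/w14.png",d["img"][:,:,::-1]); np.save("w14.npy",d,allow_pickle=True)
t=snap("scene"); crop(t,270,150,400,260,6,"pics/s14.png")
E
```

```text
pos [ 0.5197 -0.1112  0.1953] z-az 87.11 x-az -2.89 y [ 0.0018  0.0034 -1.    ] q7 0.864 q [ 0.63  0.78 -0.87  1.89  0.79  0.86  0.86] t 16.8833 op 0.6485437291471995 F [-0.5 -0.1  0.6]
shift units [ 0.044  0.267 -0.12 ]
turn units (about tool axes, total) [-0.043  0.001  0.02 ]
```

View pics/w14.png

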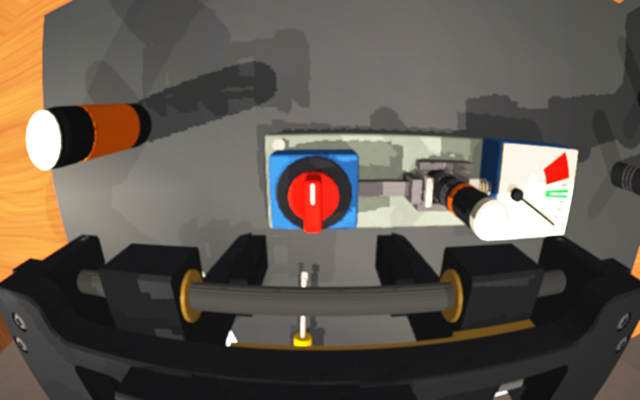

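View pics/s14.png

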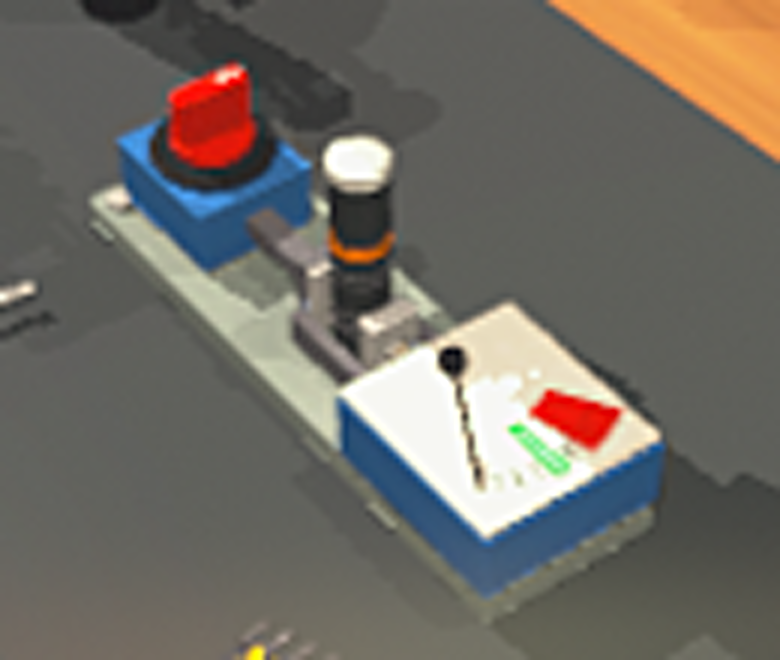

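```bash
python3 - <<'E'
from h import *
d=np.load("w14.npy",allow_pickle=True).item()
im=d["img"]; crop(d,260,140,370,240,6,"pics/w14k.png")
i=im.astype(int); bl=((i[...,2]>90)&(i[...,0]<80)).astype(np.uint8); bl[:, :262]=0; bl[:,368:]=0;bl[235:]=0;bl[:140]=0
red=((i[...,0]>110)&(i[...,1]<60)&(i[...,2]<60)); red[:,:262]=0;red[:,368:]=0;red[240:]=0
ys,xs=np.nonzero(red); print(xs.min(),xs.max(),ys.min(),ys.max())
for X in ([.5205,-.1136,.104],[.5205-.021,-.1136,.104],[.5205+.021,-.1136,.104],[.5205,-.1136,.074],[.5205,-.1136+.022,.074],[.5205,-.1136-.022,.074]): print(X,((proj(d,X)-[260,140])*6).round())
E
```

```text
287 339 171 231
[0.5205, -0.1136, 0.104] [337. 408.]
[0.49949999999999994, -0.1136, 0.104] [327. 246.]
[0.5415, -0.1136, 0.104] [346. 562.]
[0.5205, -0.1136, 0.074] [339. 344.]
[0.5205, -0.09160000000000001, 0.074] [494. 336.]
[0.5205, -0.1356, 0.074] [185. 352.]
```

View pics/w14k.png

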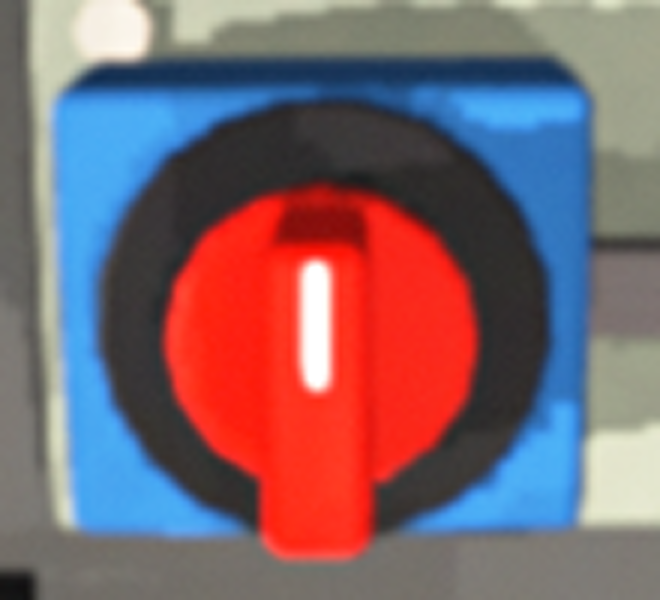

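```bash
python3 - <<'E'
from h import *
plan([.5197,-0.1155,.094],87.1)
E
```

```text
pos [ 0.5198 -0.1112  0.1953] z-az 87.13 x-az -2.87 y [ 0.0017  0.003  -1.    ] q7 0.865 q [ 0.63  0.78 -0.87  1.89  0.79  0.86  0.86] t 16.9833 op 0.6511140322677775 F [ 0.7  0.5 -0.8]
shift units [-1.000e-03  5.066e+00 -2.320e-01]
turn units (about tool axes, total) [-0.039  0.007  0.02 ]
```

>>> send_rows(
  motion=[
    [[-0.03,0,0,0,0.5,-0.23,-0.3],[0,0,0,0,0.9,0,-0.3],[0,0,0,0,1,0,-0.3],[0,0,0,0,1,0,-0.3],[0,0,0,0,0.8,0,-0.3]],
  ],
)

```text
clock: 17.4
tool_pos: [0.5188, -0.1171, 0.1092]
eef_rot: [0.707, -0.018, 0.018, -0.707]
contact_force: [0.7, 0.2, -0.5]
opening: 0.651
```

>>> send_rows(
  motion=[
    [[0,0,0,0,0.4,0,-0.3],[0,0,0,0,0.4,0,-0.3],[0,0,0,0,0,0,-0.3],[0,0,0,0,0,0,-0.3],[0,0,0,0,0,0,-0.3]],
  ],
)

```text
clock: 17.82
tool_pos: [0.52, -0.1171, 0.0958]
eef_rot: [0.707, -0.018, 0.019, -0.707]
contact_force: [0.0, -0.5, 0.0]
opening: 0.649
```

```bash
python3 - <<'E'
from h import *
plan([.5197,-0.1155,.094],87.1)
d=snap("wrist"); cv2.imwrite("pics/w15.png",d["img"][:,:,::-1]); np.save("w15.npy",d,allow_pickle=True)
E
```

```text
pos [ 0.52   -0.1171  0.0958] z-az 87.0 x-az -3.0 y [ 2.5e-03 -1.0e-04 -1.0e+00] q7 0.704 q [ 0.56  0.92 -0.73  1.95  1.    0.68  0.7 ] t 17.8167 op 0.6488250697585806 F [ 0.  -0.5  0. ]
shift units [-0.02  0.09  0.08]
turn units (about tool axes, total) [ 0.    -0.021  0.032]
```

View pics/w15.png

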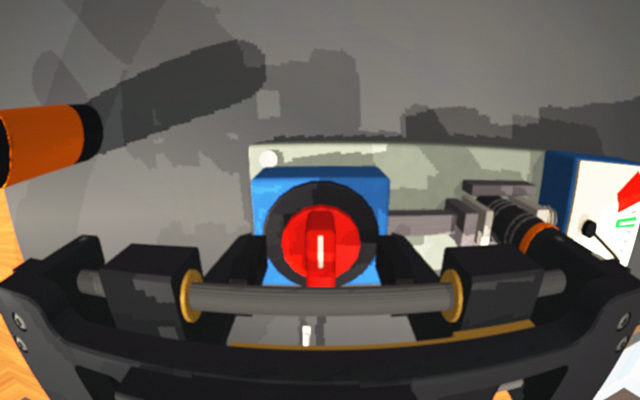

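>>> send_rows(
  motion=[
    [[0,0,0.02,0,0.08,0,0.3],[0,0,0,0,0,0,0.6],[0,0,0,0,0,0,1],[0,0,0,0,0,0,1],[0,0,0,0,0,0,1]],
  ],
  force=50,
)

```text
clock: 18.28
tool_pos: [0.5195, -0.1173, 0.0936]
eef_rot: [0.707, -0.019, 0.018, -0.707]
contact_force: [1.1, -0.1, -1.3]
opening: 0.294
```

>>> send_rows(
  motion=[
    [[0,0,0,0,0,0,1],[0,0,0,0,0,0,1],[0,0,0,0,0,0,1],[0,0,0,0,0,0,1],[0,0,0,0,0,0,1]],
  ],
)

```text
clock: 18.7
tool_pos: [0.5194, -0.1174, 0.0936]
eef_rot: [0.707, -0.019, 0.018, -0.707]
contact_force: [-0.5, -1.1, 1.4]
opening: 0.149
```

>>> send_rows(
  motion=[
    [[0,0.5,0,0,0,0,1],[0,0.9,0,0,0,0,1],[0,0.9,0,0,0,0,1],[0,0.9,0,0,0,0,1],[0,0.9,0,0,0,0,1]],
  ],
)

```text
clock: 19.12
tool_pos: [0.5195, -0.1171, 0.0935]
eef_rot: [-0.694, 0.135, -0.135, 0.694]
contact_force: [-0.3, -0.2, 0.1]
opening: 0.152
```

```bash
python3 - <<'E'
from h import *
plan([.5197,-0.1173,.094],87.1)
print(get_state()["moment"])
d=snap("wrist"); cv2.imwrite("pics/w16.png",d["img"][:,:,::-1])
E
```

```text
pos [ 0.5195 -0.1171  0.0935] z-az 68.03 x-az -21.97 y [-2.e-04  2.e-04 -1.e+00] q7 0.422 q [ 0.52  0.9  -0.65  1.95  0.94  0.63  0.42] t 19.1167 op 0.151934857981087 F [-0.3 -0.2  0.1]
shift units [ 0.011 -0.023 -0.005]
turn units (about tool axes, total) [-2.000e-03 -4.161e+00 -2.000e-03]
[ 0.07765043 -0.10489811  0.18571232]
```

View pics/w16.png

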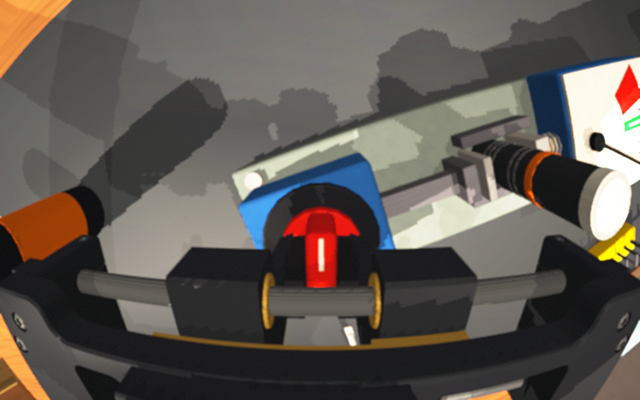

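>>> send_rows(
  motion=[
    [[0,0.9,0,0,0,0,1],[0,0.9,0,0,0,0,1],[0,0.9,0,0,0,0,1],[0,0.9,0,0,0,0,1],[0,0.9,0,0,0,0,1]],
  ],
)

```text
clock: 19.58
tool_pos: [0.5197, -0.1168, 0.0936]
eef_rot: [-0.659, 0.256, -0.256, 0.659]
contact_force: [1.1, -0.5, -0.5]
opening: 0.155
```

>>> send_rows(
  motion=[
    [[0,0.9,0,0,0,0,1],[0,0.9,0,0,0,0,1],[0,0.9,0,0,0,0,1],[0,0.9,0,0,0,0,1],[0,0.9,0,0,0,0,1]],
  ],
)

```text
clock: 20.0
tool_pos: [0.52, -0.1166, 0.0936]
eef_rot: [-0.602, 0.37, -0.37, 0.603]
contact_force: [0.9, 0.6, -1.1]
opening: 0.155
```

>>> send_rows(
  motion=[
    [[0,0.9,0,0,0,0,1],[0,0.9,0,0,0,0,1],[0,0.9,0,0,0,0,1],[0,0.9,0,0,0,0,1],[0,0.9,0,0,0,0,1]],
  ],
)

```text
clock: 20.42
tool_pos: [0.5203, -0.1166, 0.0936]
eef_rot: [-0.526, 0.472, -0.472, 0.527]
contact_force: [0.8, 0.4, -1.3]
opening: 0.157
```

```bash
python3 - <<'E'
from h import *
plan([.5195,-0.1173,.094],87.1)
print(get_state()["moment"])
d=snap("wrist"); cv2.imwrite("pics/w17.png",d["img"][:,:,::-1])
E
```

```text
pos [ 0.5203 -0.1166  0.0936] z-az 6.28 x-az -83.72 y [ 0.0012  0.001  -1.    ] q7 -0.402 q [ 0.36  0.84 -0.38  1.96  0.67  0.46 -0.4 ] t 20.4167 op 0.15689429428844698 F [ 0.8  0.4 -1.3]
shift units [ 0.031 -0.021 -0.043]
turn units (about tool axes, total) [-2.1000e-02 -1.7633e+01  3.0000e-03]
[ 0.04305325 -0.31296364  0.16821485]
```

View pics/w17.png

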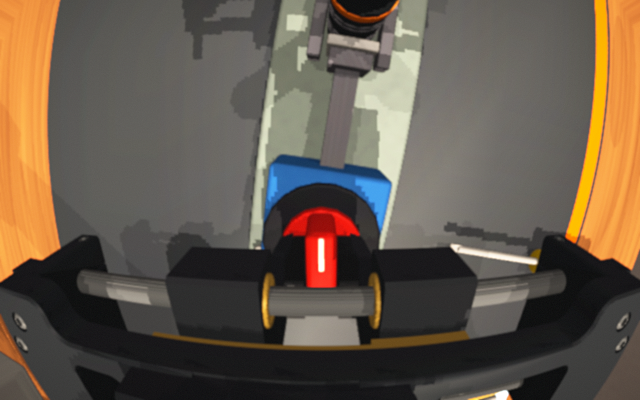

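>>> send_rows(
  motion=[
    [[0,0.9,0,0,0,0,1],[0,0.9,0,0,0,0,1],[0,0.9,0,0,0,0,1],[0,0.9,0,0,0,0,1],[0,0.9,0,0,0,0,1]],
  ],
)

```text
clock: 20.88
tool_pos: [0.5206, -0.1166, 0.0936]
eef_rot: [0.433, -0.558, 0.558, -0.435]
contact_force: [1.9, 0.5, -1.9]
opening: 0.155
```

>>> send_rows(
  motion=[
    [[0,0.7,0,0,0,0,1],[0,0.7,0,0,0,0,1],[0,0.7,0,0,0,0,1],[0,0.7,0,0,0,0,1],[0,0.7,0,0,0,0,1]],
  ],
)

```text
clock: 21.3
tool_pos: [0.5209, -0.1167, 0.0936]
eef_rot: [0.351, -0.613, 0.613, -0.353]
contact_force: [2.9, -0.1, -1.6]
opening: 0.153
```

```bash
python3 - <<'E'
from h import *
plan([.5203,-0.1166,.094],87.1)
print(get_state()["moment"])
a=snap("scene"); t=snap("top")
A=cv2.resize(a["img"][185:260,320:385,::-1],None,fx=7,fy=7,interpolation=cv2.INTER_CUBIC)
B=cv2.resize(t["img"][195:250,255:325,::-1],None,fx=5,fy=5,interpolation=cv2.INTER_CUBIC)
H=max(A.shape[0],B.shape[0]); C=np.zeros((H,A.shape[1]+B.shape[1],3),np.uint8);C[:A.shape[0],:A.shape[1]]=A;C[:B.shape[0],A.shape[1]:]=B[:,:]
cv2.imwrite("pics/n1.png",C[:, :800])
E
```

```text
pos [ 0.5209 -0.1167  0.0936] z-az -30.27 x-az -120.27 y [ 2.3e-03  9.0e-04 -1.0e+00] q7 -0.819 q [ 0.27  0.83 -0.22  1.96  0.44  0.4  -0.82] t 21.3 op 0.15257187248459184 F [ 2.9 -0.1 -1.6]
shift units [ 0.01  -0.022 -0.027]
turn units (about tool axes, total) [-3.6000e-02 -2.5607e+01  5.0000e-03]
[-0.03429793 -0.53275729  0.18485599]
```

View pics/n1.png

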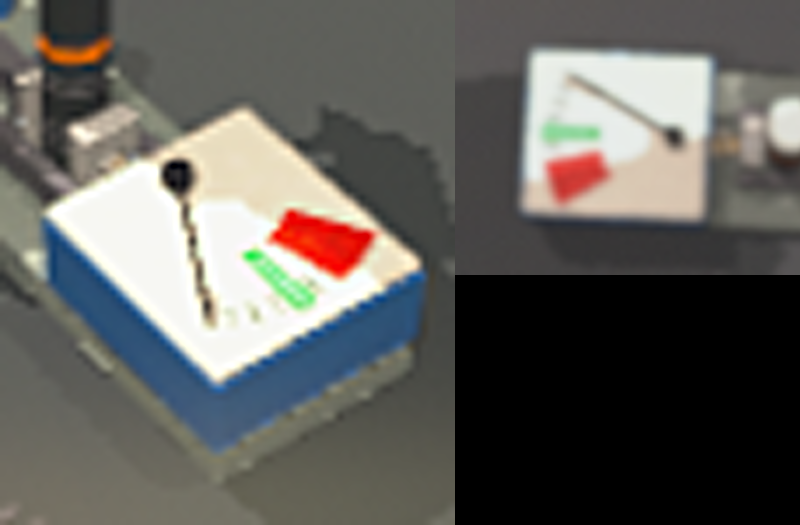

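```bash
cat > needle.py <<'E'
from h import *
def needle(name,save=None):
    d=snap(name); im=d["img"]; f=6
    vy=np.array([np.cos(np.radians(87.1)),np.sin(np.radians(87.1))]);vx=np.array([vy[1],-vy[0]])
    # rectified dial view: vise coords x -52..52, y 55..170 (mm) at z=.064
    O=np.array([.5272,.0155]); W=[(-.055,.04),(.055,.04),(.055,.17),(-.055,.17)]
    src=np.float32([proj(d,[*(O+vx*a+vy*b),.064]) for a,b in W])
    s=5; dst=np.float32([[(a+.055)*1000*s,(.17-b)*1000*s] for a,b in W])
    M=cv2.getPerspectiveTransform(src,dst); r=cv2.warpPerspective(im,M,(110*s,130*s),flags=cv2.INTER_CUBIC)
    if save: cv2.imwrite(save,r[:,:,::-1])
    return d,r
if __name__=="__main__":
    import sys
    a=needle("scene")[1];b=needle("top")[1]
    cv2.imwrite(sys.argv[1],cv2.resize(np.hstack([a,b])[:,:,::-1],None,fx=.72,fy=.72))
E
python3 needle.py pics/n2.png
```

```text
(no output)
```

View pics/n2.png

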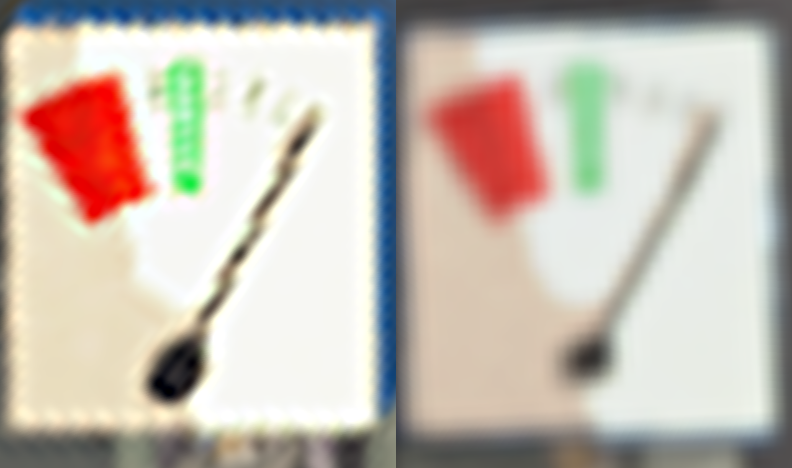

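>>> send_rows(
  motion=[
    [[0,0.8,0,0,0,0,1],[0,0.8,0,0,0,0,1],[0,0.8,0,0,0,0,1],[0,0.8,0,0,0,0,1],[0,0.8,0,0,0,0,1]],
  ],
)

```text
clock: 21.92
tool_pos: [0.521, -0.1169, 0.0936]
eef_rot: [0.249, -0.661, 0.662, -0.251]
contact_force: [4.7, 0.2, -2.9]
opening: 0.158
```

>>> send_rows(
  motion=[
    [[0,0.8,0,0,0,0,1],[0,0.8,0,0,0,0,1],[0,0.8,0,0,0,0,1],[0,0.8,0,0,0,0,1],[0,0.8,0,0,0,0,1]],
  ],
)

```text
clock: 22.33
tool_pos: [0.5212, -0.1171, 0.0936]
eef_rot: [0.14, -0.693, 0.693, -0.142]
contact_force: [5.4, -0.5, -4.2]
opening: 0.154
```

```bash
python3 needle.py pics/n3.png; python3 -c "
from h import *
plan([.5205,-0.1167,.094],87.1)
print(get_state()['moment'])"
```

```text
pos [ 0.5212 -0.1172  0.0936] z-az -66.91 x-az -156.91 y [ 2.9e-03 -1.0e-04 -1.0e+00] q7 -1.204 q [ 0.19  0.82 -0.08  1.97  0.17  0.36 -1.2 ] t 22.4333 op 0.15190685746434746 F [ 5.6 -0.9 -4.7]
shift units [ 0.021 -0.02  -0.036]
turn units (about tool axes, total) [-4.9000e-02 -3.3601e+01  1.0000e-02]
[-0.08529663 -1.12197568 -0.06543346]
```

View pics/n3.png

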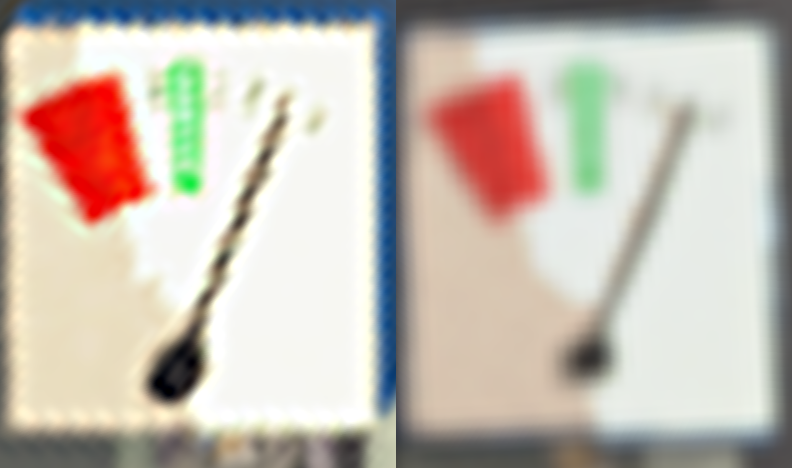

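>>> send_rows(
  motion=[
    [[0,0.8,0,0,0,0,1],[0,0.8,0,0,0,0,1],[0,0.8,0,0,0,0,1],[0,0.8,0,0,0,0,1],[0,0.8,0,0,0,0,1]],
  ],
)

```text
clock: 22.85
tool_pos: [0.5212, -0.1175, 0.0936]
eef_rot: [0.028, -0.706, 0.707, -0.03]
contact_force: [4.6, -1.3, -4.1]
opening: 0.152
```

>>> send_rows(
  motion=[
    [[0,0.8,0,0,0,0,1],[0,0.8,0,0,0,0,1],[0,0.8,0,0,0,0,1],[0,0.8,0,0,0,0,1],[0,0,0,0,0,0,1]],
  ],
)

```text
clock: 23.27
tool_pos: [0.5212, -0.1177, 0.0936]
eef_rot: [-0.063, -0.704, 0.705, 0.06]
contact_force: [5.9, -1.6, -4.1]
opening: 0.157
```

```bash
python3 needle.py pics/n4.png; python3 -c "
from h import *
plan([.5205,-0.1167,.094],87.1)
print(get_state()['moment'])"
```

```text
pos [ 0.5212 -0.1177  0.0936] z-az -99.86 x-az 170.14 y [ 3.e-03 -7.e-04 -1.e+00] q7 -1.536 q [ 0.12  0.83  0.03  1.97 -0.07  0.34 -1.54] t 23.3667 op 0.15361766880041333 F [ 4.2 -1.  -4.3]
shift units [ 0.043 -0.021 -0.043]
turn units (about tool axes, total) [ 5.8000e-02  3.7752e+01 -7.0000e-03]
[-0.25471109 -1.1072153  -0.06312936]
```

View pics/n4.png

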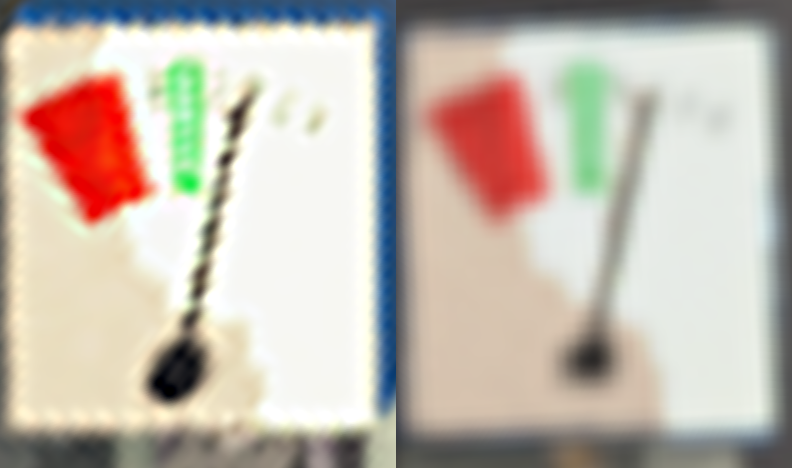

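>>> send_rows(
  motion=[
    [[0,0.8,0,0,0,0,1],[0,0.8,0,0,0,0,1],[0,0.8,0,0,0,0,1],[0,0.8,0,0,0,0,1],[0,0.8,0,0,0,0,1]],
  ],
)

```text
clock: 23.78
tool_pos: [0.5211, -0.1179, 0.0936]
eef_rot: [-0.174, -0.686, 0.686, 0.172]
contact_force: [6.0, -1.6, -4.4]
opening: 0.157
```

>>> send_rows(
  motion=[
    [[0,0.8,0,0,0,0,1],[0,0.8,0,0,0,0,1],[0,0,0,0,0,0,1],[0,0,0,0,0,0,1],[0,0,0,0,0,0,1]],
  ],
)

```text
clock: 24.2
tool_pos: [0.521, -0.118, 0.0936]
eef_rot: [-0.217, -0.673, 0.673, 0.215]
contact_force: [5.2, -1.6, -4.7]
opening: 0.156
```

```bash
python3 needle.py pics/n5.png; python3 -c "
from h import *
plan([.5205,-0.1167,.094],87.1)
print(get_state()['moment'])"
```

```text
pos [ 0.521  -0.118   0.0936] z-az -125.54 x-az 144.46 y [ 0.0028 -0.0011 -1.    ] q7 -1.793 q [ 0.06  0.83  0.12  1.97 -0.27  0.35 -1.79] t 24.3 op 0.1497929149141129 F [ 5.4 -1.8 -4.2]
shift units [ 0.061 -0.021 -0.039]
turn units (about tool axes, total) [ 5.0000e-02  3.2149e+01 -2.0000e-03]
[-0.30975134 -1.05251026 -0.06040312]
```

View pics/n5.png

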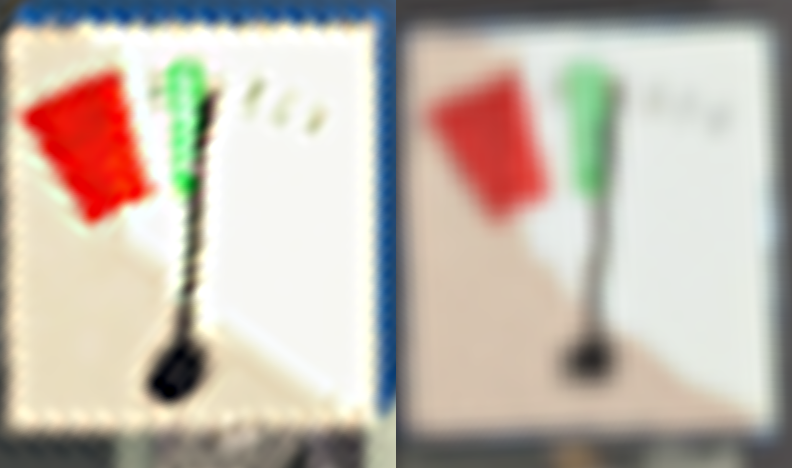

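>>> send_rows(
  motion=[
    [[0,0.8,0,0,0,0,1],[0,0.8,0,0,0,0,1],[0,0.8,0,0,0,0,1],[0,0.4,0,0,0,0,1],[0,0,0,0,0,0,1]],
  ],
)

```text
clock: 24.72
tool_pos: [0.5209, -0.1182, 0.0936]
eef_rot: [-0.291, -0.645, 0.645, 0.289]
contact_force: [4.8, -3.2, -3.5]
opening: 0.151
```

```bash
python3 needle.py pics/n6.png; python3 -c "
from h import *
plan([.5205,-0.1167,.094],87.1)
print(get_state()['moment'])"
```

```text
pos [ 0.5209 -0.1182  0.0936] z-az -138.36 x-az 131.64 y [ 0.0024 -0.0015 -1.    ] q7 -1.922 q [ 0.03  0.84  0.17  1.97 -0.36  0.36 -1.92] t 24.8167 op 0.1543728456077242 F [ 4.9 -2.9 -4.2]
shift units [ 0.069 -0.022 -0.036]
turn units (about tool axes, total) [ 4.4000e-02  2.9352e+01 -4.0000e-03]
[-0.36835169 -1.02457119  0.10754218]
```

View pics/n6.png

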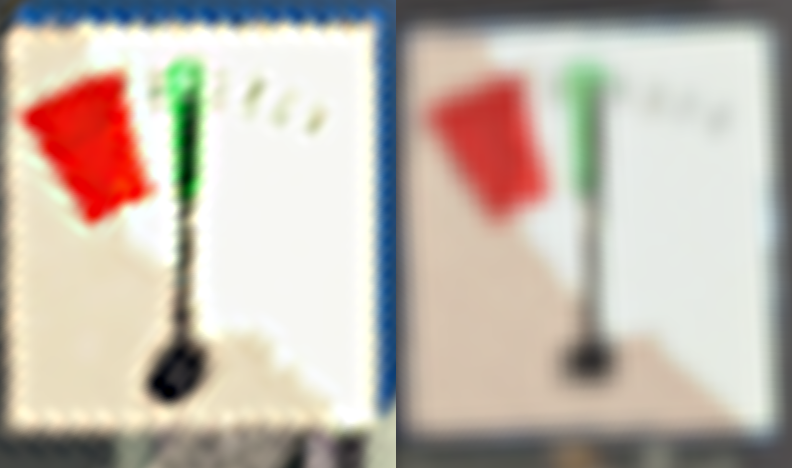

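>>> send_rows(
  motion=[
    [[0,0,0,0,0,0,0.6],[0,0,0,0,0,0,0.3],[0,0,0,0,0,0,-0.1],[0,0,0,0,0,0,-0.3],[0,0,0,0,0,0,-0.3]],
  ],
)

```text
clock: 25.23
tool_pos: [0.5188, -0.1171, 0.0935]
eef_rot: [-0.29, -0.645, 0.645, 0.291]
contact_force: [-0.1, 0.1, -0.7]
opening: 0.483
```

>>> send_rows(
  motion=[
    [[0,0,0,0,0,0,-0.3],[0,0,0,0,-0.5,0,-0.3],[0,0,0,0,-1,0,-0.3],[0,0,0,0,-1,0,-0.3],[0,0,0,0,-1,0,-0.3]],
  ],
)

```text
clock: 25.65
tool_pos: [0.5191, -0.1173, 0.1648]
eef_rot: [-0.29, -0.645, 0.645, 0.291]
contact_force: [0.8, -0.0, 0.1]
opening: 0.648
```

>>> send_rows(
  motion=[
    [[0,-0.9,0,0,-1,0,-0.3],[0,-0.9,0,0,-1,0,-0.3],[0,-0.9,0,0,-1,0,-0.3],[0,-0.9,0,0,0,0,-0.3],[0,-0.9,0,0,0,0,-0.3]],
  ],
)

```text
clock: 26.07
tool_pos: [0.5201, -0.1175, 0.2257]
eef_rot: [-0.17, -0.687, 0.687, 0.168]
contact_force: [-0.1, 0.3, -0.2]
opening: 0.645
```

```bash
python3 needle.py pics/n7.png; python3 -c "
from h import *
plan([.45,0.11,.22],87.1)"
```

```text
pos [ 0.5194 -0.1173  0.2245] z-az -117.87 x-az 152.13 y [ 6.e-04  0.e+00 -1.e+00] q7 -1.739 q [ 0.02  0.61  0.19  1.89 -0.18  0.65 -1.74] t 26.1667 op 0.6531341875491001 F [-0.7  0.1 -0.2]
shift units [ 8.382  0.225 -8.424]
turn units (about tool axes, total) [9.0000e-03 3.3821e+01 3.0000e-03]
```

View pics/n7.png

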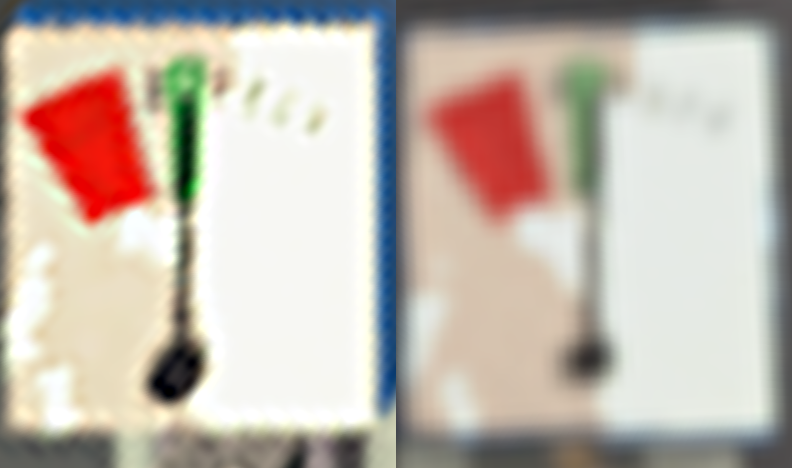

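>>> send_rows(
  motion=[
    [[0,-0.6,0,0.6,0,-0.8,-0.3],[0,-0.6,0,0.6,0,-0.8,-0.3],[0,-0.6,0,0.5,0,-0.8,-0.3],[0,-0.6,0,0.5,0,-0.9,-0.3],[0,-0.6,0,0.4,0,-0.9,-0.3]],
  ],
)

```text
clock: 26.58
tool_pos: [0.5026, -0.0186, 0.2236]
eef_rot: [-0.087, -0.702, 0.702, 0.088]
contact_force: [0.5, 0.4, -0.5]
opening: 0.654
```

>>> send_rows(
  motion=[
    [[0,-0.6,0,0.4,0,-0.9,-0.3],[0,-0.6,0,0.3,0,-0.9,-0.3],[0,-0.6,0,0.3,0,-0.9,-0.3],[0,-0.6,0,0.3,0,-0.9,-0.3],[0,-0.6,0,0.2,0,-0.9,-0.3]],
  ],
)

```text
clock: 27.0
tool_pos: [0.4866, 0.075, 0.2236]
eef_rot: [-0.002, -0.707, 0.707, 0.003]
contact_force: [0.5, -0.5, 0.3]
opening: 0.65
```

```bash
python3 -c "
from h import *
plan([.46,0.11,.22],-90)"
```

```text
pos [0.4866 0.075  0.2236] z-az -90.38 x-az 179.62 y [-1.3e-03 -5.0e-04 -1.0e+00] q7 -1.737 q [-0.3   0.57  0.09  2.   -0.08  0.58 -1.74] t 27.0 op 0.6500348154679256 F [ 0.5 -0.5  0.3]
shift units [ 1.341  0.181 -1.743]
turn units (about tool axes, total) [-0.006 -0.084  0.016]
```

>>> send_rows(
  motion=[
    [[0,-0.08,0,0.3,0,-1,-0.3],[0,0,0,0,0,-1,-0.3],[0,0,0,0,0,0,-0.3],[0,0,0,0,0,0,-0.3],[0,0,0,0,0,0,-0.3]],
  ],
)

```text
clock: 27.42
tool_pos: [0.4814, 0.1131, 0.2235]
eef_rot: [-0.001, -0.707, 0.708, 0.001]
contact_force: [0.4, 1.1, 0.0]
opening: 0.65
```

```bash
python3 - <<'E'
from h import *
d=snap("wrist"); cv2.imwrite("pics/w20.png",d["img"][:,:,::-1]); np.save("w20.npy",d,allow_pickle=True)
plan([.46,0.11,.22],-90)
E
```

```text
pos [0.4815 0.1127 0.2236] z-az -90.18 x-az 179.82 y [-6.0e-04 -1.3e-03 -1.0e+00] q7 -1.802 q [-0.38  0.57  0.1   1.99 -0.09  0.59 -1.8 ] t 27.4667 op 0.6512228444619379 F [-0.3 -0.  -0.3]
shift units [1.074 0.179 0.137]
turn units (about tool axes, total) [-0.016 -0.039  0.008]
```

View pics/w20.png

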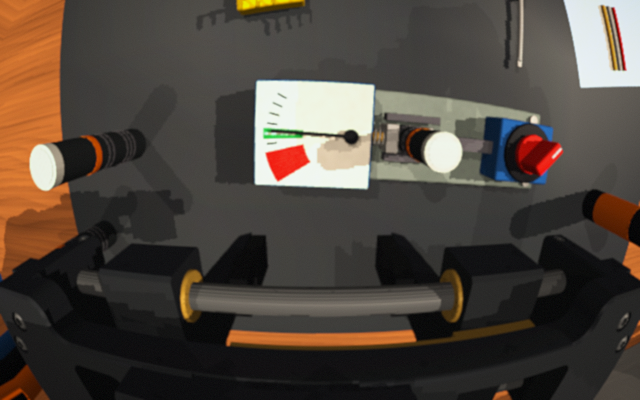

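```bash
python3 - <<'E'
from h import *
d=np.load("w20.npy",allow_pickle=True).item()
crop(d,250,75,380,190,6,"pics/w20c.png")
E
```

```text
(no output)
```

View pics/w20c.png

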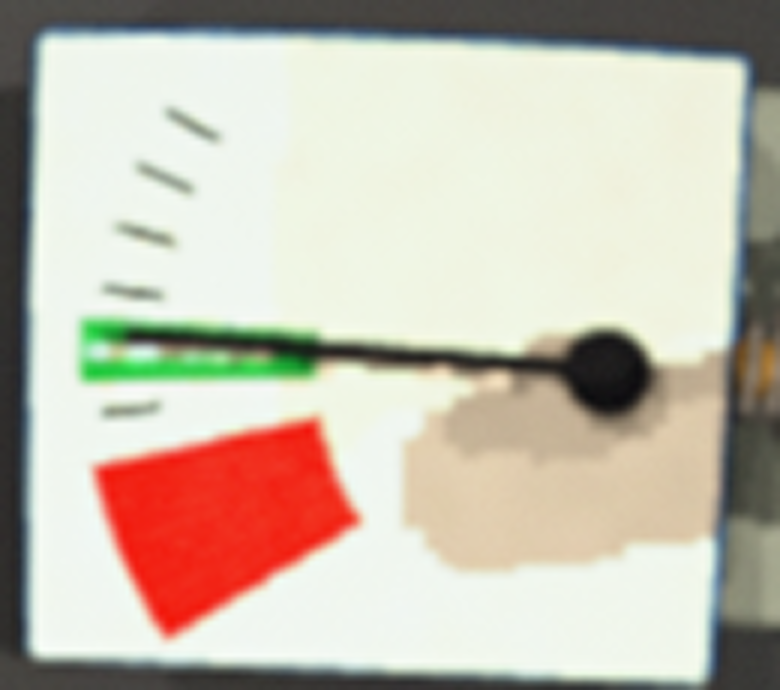

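```bash
python3 - <<'E'
from h import *
d=np.load("w20.npy",allow_pickle=True).item()
o,_=ray(d,(320,100)); print("cam",o)
c=lambda p:(250+p[0]/6,75+p[1]/6)
vy=np.array([np.cos(np.radians(87.1)),np.sin(np.radians(87.1))]);vx=np.array([vy[1],-vy[0]]);O=np.array([.5272,.0155])
def V(p,z): X=onz(d,c(p),z)[:2]-O; return (np.array([X@vx,X@vy])*1000).round(1)
for n,p in (("corner",(38,32)),("c",(748,58)),("c",(712,682)),("c",(30,658)),("white L",(92,351)),("gr R",(318,353)),("t0",(193,125)),("t1",(165,178)),("t2",(145,235)),("t3",(133,293)),("t5",(130,410))): print(n,V(p,.063))
for z in (.064,.067,.07,.075): print(z,"tip",V((125,334),z),"mid",V((400,355),z),"cap",V((607,372),z))
E
```

```text
cam [0.55121718 0.11408785 0.35543442]
corner [ 48.5 161.7]
c [49.1 50.6]
c [-51.7  49.3]
c [-52.9 161.1]
white L [ -2.4 151.4]
gr R [ -1.6 115.5]
t0 [ 33.8 136.5]
t1 [ 25.3 140.6]
t2 [ 16.2 143.4]
t3 [  7. 145.]
t5 [-11.6 145. ]
0.064 tip [  0.5 146. ] mid [ -1.3 102.6] cap [-2.3 70.1]
0.067 tip [  0.7 145.5] mid [ -1.1 102.6] cap [-2.  70.4]
0.07 tip [  0.9 145. ] mid [ -0.9 102.5] cap [-1.8 70.7]
0.075 tip [  1.2 144.2] mid [ -0.5 102.5] cap [-1.5 71.2]
```

>>> send_rows(
  motion=[
    [[0,0.9,0,-0.16,0,0.98,-0.3],[0,0.9,0,-0.23,0,0.97,-0.3],[0,0.9,0,-0.3,0,0.95,-0.3],[0,0.9,0,-0.37,0,0.93,-0.3],[0,0.9,0,-0.43,0,0.9,-0.3]],
  ],
)

```text
clock: 27.88
tool_pos: [0.4973, 0.0132, 0.2236]
eef_rot: [-0.129, -0.695, 0.696, 0.129]
contact_force: [-0.2, 0.1, 0.0]
opening: 0.646
```

>>> send_rows(
  motion=[
    [[0,0.9,0,-0.5,0,0.87,-0.3],[0,0.9,0,-0.56,0,0.83,-0.3],[0,0.9,0,-0.62,0,0.78,-0.3],[0,0.9,0,-0.67,0,0.74,-0.3],[0,0.9,0,-0.72,0,0.69,-0.3]],
  ],
)

```text
clock: 28.3
tool_pos: [0.513, -0.0855, 0.2236]
eef_rot: [-0.251, -0.661, 0.661, 0.252]
contact_force: [0.2, 0.2, 0.2]
opening: 0.651
```

```bash
python3 -c "
from h import *
plan([.519,-0.1173,.2],-138.4)"
```

```text
pos [ 0.513  -0.0855  0.2236] z-az -131.66 x-az 138.34 y [-7.e-04 -7.e-04 -1.e+00] q7 -1.958 q [-0.09  0.61  0.27  1.93 -0.26  0.64 -1.96] t 28.3 op 0.6505363152479434 F [0.2 0.2 0.2]
shift units [-1.282  1.182  0.989]
turn units (about tool axes, total) [-0.013  1.47   0.   ]
```

>>> send_rows(
  motion=[
    [[0,0.74,0,-0.64,0,0.5,-0.3],[0,0.73,0,-0.69,0,0.44,-0.3],[0,0,0,0,0,0,-0.3],[0,0,0,0,0,0,-0.3],[0,0,0,0,0,0,-0.3]],
  ],
)

```text
clock: 28.72
tool_pos: [0.5199, -0.1136, 0.2233]
eef_rot: [0.287, 0.646, -0.646, -0.288]
contact_force: [-0.2, 0.8, -0.1]
opening: 0.646
```

```bash
python3 - <<'E'
from h import *
plan([.519,-0.1173,.094],-138.4)
d=snap("wrist"); cv2.imwrite("pics/w21.png",d["img"][:,:,::-1]); np.save("w21.npy",d,allow_pickle=True)
E
```

```text
pos [ 0.5199 -0.1136  0.2233] z-az -137.9 x-az 132.1 y [-0.0012  0.0011 -1.    ] q7 -1.991 q [-0.05  0.63  0.3   1.89 -0.28  0.66 -1.99] t 28.7167 op 0.6457079343246976 F [-0.2  0.8 -0.1]
shift units [-0.117  6.465  0.156]
turn units (about tool axes, total) [-0.002  0.108  0.02 ]
```

View pics/w21.png

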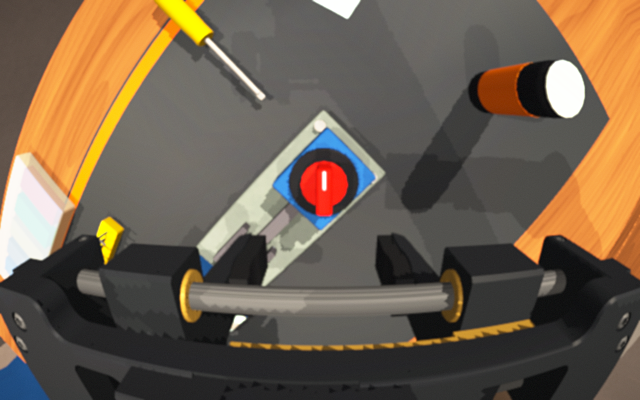

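>>> send_rows(
  motion=[
    [[0,0.1,0,-0.12,0.4,0.15,-0.3],[0,0,0,0,1,0,-0.3],[0,0,0,0,1,0,-0.3],[0,0,0,0,1,0,-0.3],[0,0,0,0,1,0,-0.3]],
  ],
)

```text
clock: 29.18
tool_pos: [0.5193, -0.1177, 0.1342]
eef_rot: [0.29, 0.645, -0.645, -0.29]
contact_force: [0.2, -0.1, -0.8]
opening: 0.653
```

>>> send_rows(
  motion=[
    [[0,0,0,0,1,0,-0.3],[0,0,0,0,0.6,0,-0.3],[0,0,0,0,0.4,0,-0.3],[0,0,0,0,0,0,-0.3],[0,0,0,0,0,0,-0.3]],
  ],
)

```text
clock: 29.6
tool_pos: [0.5193, -0.1183, 0.0953]
eef_rot: [-0.29, -0.645, 0.645, 0.29]
contact_force: [0.5, 0.1, -0.4]
opening: 0.649
```

```bash
python3 - <<'E'
from h import *
plan([.519,-0.1173,.094],-138.4)
d=snap("wrist"); cv2.imwrite("pics/w22.png",d["img"][:,:,::-1])
E
```

```text
pos [ 0.5193 -0.1183  0.0953] z-az -138.45 x-az 131.55 y [-1.e-03  1.e-04 -1.e+00] q7 -1.922 q [ 0.03  0.83  0.17  1.97 -0.36  0.37 -1.92] t 29.6 op 0.6491679376696654 F [ 0.5  0.1 -0.4]
shift units [ 0.047  0.067 -0.021]
turn units (about tool axes, total) [-0.008 -0.01   0.009]
```

View pics/w22.png

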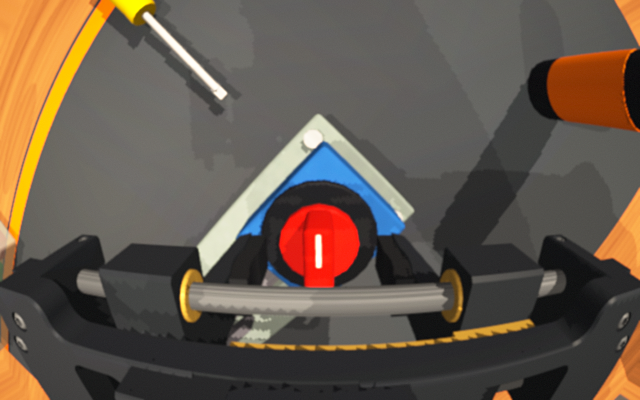

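>>> send_rows(
  motion=[
    [[0,0,0,0.05,0.06,-0.02,0.3],[0,0,0,0,0,0,0.6],[0,0,0,0,0,0,1],[0,0,0,0,0,0,1],[0,0,0,0,0,0,1]],
  ],
)

```text
clock: 30.07
tool_pos: [0.5192, -0.1175, 0.0946]
eef_rot: [-0.29, -0.645, 0.645, 0.29]
contact_force: [-0.1, -0.8, -0.5]
opening: 0.296
```

>>> send_rows(
  motion=[
    [[0,0,0,0,0,0,1],[0,0,0,0,0,0,1],[0,0,0,0,0,0,1],[0,0,0,0,0,0,1],[0,0,0,0,0,0,1]],
  ],
)

```text
clock: 30.48
tool_pos: [0.5198, -0.1171, 0.0945]
eef_rot: [0.29, 0.645, -0.645, -0.29]
contact_force: [1.9, 2.0, 1.1]
opening: 0.158
```

```bash
python3 needle.py pics/n8.png; python3 -c "
from h import *
plan([.519,-0.1173,.094],-138.4);print(get_state()['moment'])"
```

```text
pos [ 0.5198 -0.117   0.0945] z-az -138.43 x-az 131.57 y [ 8.e-04  3.e-04 -1.e+00] q7 -1.923 q [ 0.03  0.83  0.17  1.98 -0.37  0.36 -1.92] t 30.5833 op 0.15341012496187878 F [3.7 3.  1.4]
shift units [0.016 0.023 0.038]
turn units (about tool axes, total) [ 0.01  -0.006 -0.004]
[ 0.62174124 -0.45013227  0.16937084]
```

>>> send_rows(
  motion=[
    [[0,0.5,0,0,0,0,1],[0,0.5,0,0,0,0,1],[0,0.5,0,0,0,0,1],[0,0,0,0,0,0,1],[0,0,0,0,0,0,1]],
  ],
)

```text
clock: 31.0
tool_pos: [0.5198, -0.117, 0.0945]
eef_rot: [0.329, 0.626, -0.626, -0.328]
contact_force: [4.6, 4.2, 2.0]
opening: 0.155
```

```bash
python3 needle.py pics/n9.png; python3 -c "
from h import *
plan([.519,-0.1173,.094],-138.4);print(get_state()['moment'])
a=cv2.imread('pics/n8.png');b=cv2.imread('pics/n9.png');cv2.imwrite('pics/n89.png',np.hstack([a[:,:396],b[:,:396]]))"
```

```text
pos [ 0.5198 -0.117   0.0945] z-az -145.4 x-az 124.6 y [ 8.e-04  3.e-04 -1.e+00] q7 -1.993 q [ 0.02  0.84  0.2   1.98 -0.42  0.37 -1.99] t 31.1 op 0.1518078466045161 F [3.3 4.  2. ]
shift units [0.012 0.023 0.042]
turn units (about tool axes, total) [ 0.011 -1.526 -0.004]
[ 0.91643695 -0.81651323  0.05986493]
```

View pics/n89.png

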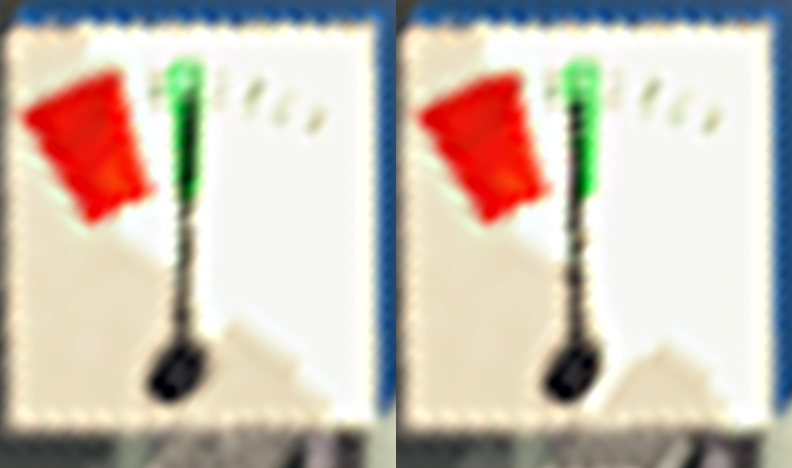

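>>> send_rows(
  motion=[
    [[0,0,0,0,0,0,0.6],[0,0,0,0,0,0,0.3],[0,0,0,0,0,0,-0.1],[0,0,0,0,0,0,-0.3],[0,0,0,0,0,0,-0.3]],
  ],
)

```text
clock: 31.52
tool_pos: [0.5183, -0.1181, 0.0942]
eef_rot: [-0.328, -0.626, 0.626, 0.329]
contact_force: [-0.3, 0.1, 0.0]
opening: 0.476
```

>>> send_rows(
  motion=[
    [[0,0,0,0,0,0,-0.3],[0,0,0,0,-0.5,0,-0.3],[0,0,0,0,-1,0,-0.3],[0,0,0,0,-1,0,-0.3],[0,0,0,0,-1,0,-0.3]],
  ],
)

```text
clock: 31.93
tool_pos: [0.5188, -0.1176, 0.1656]
eef_rot: [-0.328, -0.626, 0.626, 0.329]
contact_force: [1.3, 0.2, -0.0]
opening: 0.646
```

>>> send_rows(
  motion=[
    [[0,-0.9,0,0,-1,0,-0.3],[0,-0.9,0,0,-1,0,-0.3],[0,-0.9,0,0,-1,0,-0.3],[0,-0.9,0,0,0,0,-0.3],[0,-0.9,0,0,0,0,-0.3]],
  ],
)

```text
clock: 32.35
tool_pos: [0.5198, -0.1179, 0.2265]
eef_rot: [-0.211, -0.675, 0.675, 0.209]
contact_force: [-0.1, -0.6, -0.5]
opening: 0.653
```

>>> send_rows(
  motion=[
    [[0,-0.8,0,0.6,0,-0.8,-0.3],[0,-0.8,0,0.6,0,-0.8,-0.3],[0,-0.8,0,0.5,0,-0.8,-0.3],[0,-0.8,0,0.5,0,-0.9,-0.3],[0,-0.8,0,0.4,0,-0.9,-0.3]],
  ],
)

```text
clock: 32.77
tool_pos: [0.5111, -0.018, 0.225]
eef_rot: [-0.1, -0.7, 0.7, 0.1]
contact_force: [-0.0, 1.8, -0.2]
opening: 0.649
```

>>> send_rows(
  motion=[
    [[0,-0.6,0,0.4,0,-0.9,-0.3],[0,-0.6,0,0.3,0,-0.9,-0.3],[0,-0.6,0,0.3,0,-0.9,-0.3],[0,-0.6,0,0.3,0,-0.9,-0.3],[0,-0.6,0,0.2,0,-0.9,-0.3]],
  ],
)

```text
clock: 33.18
tool_pos: [0.4987, 0.0762, 0.225]
eef_rot: [-0.015, -0.707, 0.707, 0.016]
contact_force: [-0.2, 0.1, 0.0]
opening: 0.651
```

```bash
python3 -c "
from h import *
plan([.482,0.112,.224],-90)"
```

```text
pos [0.4987 0.0762 0.225 ] z-az -92.52 x-az 177.48 y [-3.e-04 -5.e-04 -1.e+00] q7 -1.754 q [-0.31  0.58  0.1   1.96 -0.1   0.61 -1.75] t 33.1833 op 0.6510285909089479 F [-0.2  0.1  0. ]
shift units [ 0.912  0.049 -1.752]
turn units (about tool axes, total) [-0.006 -0.549  0.004]
```

>>> send_rows(
  motion=[
    [[0,-0.3,0,0.5,0,-0.9,-0.3],[0,-0.25,0,0.4,0,-0.85,-0.3],[0,0,0,0,0,0,-0.3],[0,0,0,0,0,0,-0.3],[0,0,0,0,0,0,-0.3]],
  ],
)

```text
clock: 33.6
tool_pos: [0.4829, 0.11, 0.2248]
eef_rot: [-0.001, -0.707, 0.707, 0.001]
contact_force: [-0.0, -0.6, 0.4]
opening: 0.648
```

```bash
python3 - <<'E'
from h import *
d=snap("wrist"); np.save("w23.npy",d,allow_pickle=True); crop(d,250,75,380,190,6,"pics/w23c.png")
cv2.imwrite("pics/w23.png",d["img"][:,:,::-1])
s=snap("scene"); cv2.imwrite("pics/s23.png",s["img"][:,:,::-1])
E
```

```text
(no output)
```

View pics/w23c.png

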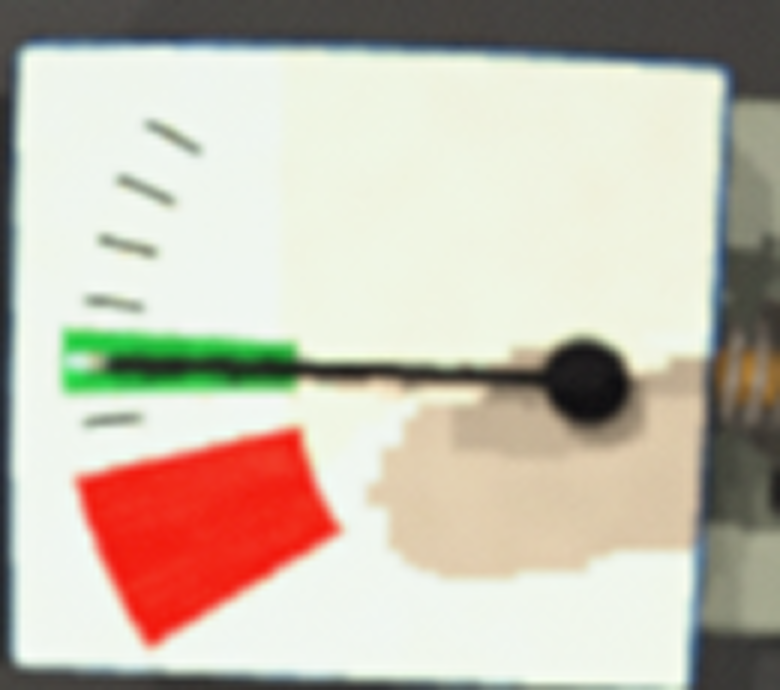

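View pics/s23.png

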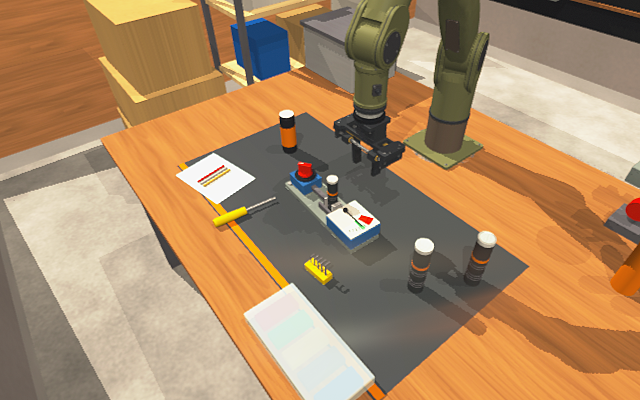

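```bash
python3 -c "
from plant import job
print(job.finish_job())"
```

```text
the job is handed in; nothing more can be done
None
```

The flashlight stands in the vise's slot, clamped with the needle on the white line, and the job was handed in at about 33.7 s of the 72 s limit.

- **Placing:** I took the smallest of the three look-alikes and lowered it between the jaws and fences. It touched the bed at the expected height. I pressed slightly too far, to about 13 N, before letting go. It stayed upright.
- **Clamping:** I turned the knob clockwise about 3.9 rad in one grip and released it. From close above, the needle read about 0.46. I regripped at the same angle and turned 0.12 rad more. I saw no reading near the red band.
- **Last checks:** After the final release, the wrist view showed the needle within about 0.01 rad of the white line (by eye). The scene view showed the flashlight upright, the arm clear, and the can, screwdriver and hex-key holder where they were at the start.
- **Disagreements:** Before the last correction, the scene camera read 0.49 and the top camera 0.46. I trusted the closer wrist view. The flashlight also sat about 4 mm off-centre in the grip, and I corrected that in the images before lowering it.

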